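Pull the dust extractor's filter for inspection

TASK

The filter of the bench dust extractor has to be checked. Take the loose hose collar off its lid and hang it on the free post of the parking stand, right down on the base; then swing the lid up and back until it stands open and leave it so, and draw the filter panel straight up out of the chamber. Finish while still holding the filter in the gripper, upright and still, over the middle of the glass dish (to catch the dust) without touching the glass, and leave the other things on the bench alone.

Things in the scene. Friction and masses are not known exactly. Their poses are not given: they have to be found in the camera images.
- extractor: grey box machine, 200 (x) x 240 (y) x 150 mm high, fixed; origin at the centre of its underside, z up; its front (-x) looks roughly at the robot and carries a black hose spigot, 52 mm in diameter, sticking out 30 mm, axis 75 mm up. The filter chamber opens upward in the front half of its top, under the lid.
- chamber (a point): where the filter's underside stands, on the chamber floor: extractor (-45, 0, 18) mm, same axes. Chamber opening: extractor x -93 to +20, y -68 to +68 mm. The filter stands across it, face to the front, its two ends in upright guide channels 25 mm wide (ribs reach in to y = +-56 mm, up to 110 mm height); before and behind it is empty room for fingers.
- lid (a joint): hinge of the extractor's lid, rad: 0 = shut, grows as the front edge rises and swings back away from the robot, 1.57 = upright, stop at 1.75. A stiff friction hinge: about 0.3 N m to raise (some 3 N at the knob), stays wherever it is left. The lid is a grey plate 126 (hinge to front edge) x 160 x 5 mm, its top 155 mm above the bench when shut.
- lid_hinge (a point): point on the lid's hinge axis at its middle, extractor (22, 0, 150) mm; axes as the extractor's: the hinge axis is y.
- lid_knob (a point): in the head of the lid's black round knob, 25 mm above the lid's top, 108 mm from the hinge axis towards the front edge (18 mm in from that edge), on the middle line; turns with the lid, z along the knob. Knob: neck 16 mm in diameter, head 24 mm in diameter from 14 to 32 mm above the lid's top.
- collar: loose black plastic hose collar lying on the lid: a short tube 48 mm outside, 34 mm bore, 36 mm high, with a flange 60 mm in diameter and 5 mm thick at its foot; about 60 g; origin at the centre of its underside, z along the bore.
- stand: fixed parking stand, steel plate 90 (x) x 190 (y) x 12 mm with two upright posts 20 mm in diameter, 70 mm tall above the plate, at y = -50 mm (free) and y = +50 mm (carrying a larger fixed collar: 74 mm wide flange, 62 mm tube, 40 mm high); origin at the centre of its underside, z up.
- free_post (a point): foot of the free post, on its axis at the plate's upper face (12 mm above the bench); the post's top is 70 mm above this.
- filter: loose filter panel, hidden under the shut lid: white frame 20 mm thick (x) x 130 mm wide (y) x 100 mm high with grey pleats between; on the middle of its upper edge a flat pull tab 10 mm thick (x) x 36 mm wide (y), rising 25 mm above the frame; about 160 g; origin at the centre of its underside, z up towards the tab. In the chamber the tab's top is 143 mm above the bench.
- filter_tab (a point): middle of the filter's pull tab, 114 mm above the filter's origin, axes as the filter's.
- dish: fixed heavy round glass dish, 220 mm in diameter, 50 mm high, wall 4 mm, open at the top, empty; origin at the centre of its underside.
- brush: wooden brush lying on the bench behind the extractor, 170 mm long; bystander, origin at the middle of its underside.
- solvent: amber glass jar, 64 mm wide, 130 mm high; bystander, origin at the centre of its underside.
- beaker: open glass beaker, 70 mm wide, 90 mm high; bystander, origin at the centre of its underside.
Mind the look-alikes: they are no part of the job. There is more than one size of the collar; the job needs the larger. Several things look just like the stand: the one meant starts farthest to the robot's right.

How it is judged (in metres and radians):
On the way, in this order (a step that is already met when the one before it is completed fails the run):
1. the hose collar hangs on the free post, down on the stand, let go (horizontal distance between collar and free_post below 0.011 m and height (world z) of collar below 0.052 m and angle between the z axis of collar and the z axis of stand, either way round below 0.15 rad and contact force between the fingers and collar below 0.05 N), for 0.2 s.
2. the lid stands open (value of joint lid above 1.2 rad), for 0.2 s.
3. the filter is drawn right out above the extractor, upright, in the gripper (z of filter in the frame of extractor above 0.152 m and angle between filter's own z axis and vertical below 0.35 rad and contact force between the fingers and filter above 1 N), for 0.1 s.
At the end, for the whole second after the job is handed in: Filter held over the dish: underside within 40 mm of its middle (plan) and over 55 mm above the bench, within 15 degrees of upright, still, touching only the fingers; collar flat around the free post (within 11 mm of its axis), down on the stand; lid open beyond 1.2 rad (horizontal distance between collar and free_post below 0.011 m and height (world z) of collar below 0.052 m and angle between the z axis of collar and the z axis of stand, either way round below 0.15 rad and value of joint lid above 1.2 rad and horizontal distance between filter and dish below 0.04 m and height (world z) of filter above 0.055 m and angle between filter's own z axis and vertical below 0.26 rad and contact force between the fingers and filter above 1 N and contact force between filter and dish below 0.05 N and linear speed of filter below 0.03 m/s); the arm keeps its last pose, push and grip.
It fails at once if the filter strikes the glass dish (contact force between filter and dish above 1 N).
It fails at once if the brush is disturbed (moved more than 30 mm) (distance of brush from where it was at the start of the episode above 0.03 m).
It fails at once if the amber jar is disturbed (moved more than 30 mm) (distance of solvent from where it was at the start of the episode above 0.03 m).
It fails at once if the beaker is disturbed (moved more than 30 mm) (distance of beaker from where it was at the start of the episode above 0.03 m).
It also fails if it takes over 72 s, if anything falls off the work surface, if the arm or the gripper's body presses on something with over 40 N, if the wrist force passes 120 N, or if a joint passes its speed limit or range.

ROBOT

A 6-joint arm with a two-finger parallel gripper is mounted at the origin on the work surface. World frame = base frame: x ahead of the robot, y to its left, z up, the work surface at z = 0. Lengths are in m, angles in degrees, forces in N, time in s.
With the tool pointing down it reaches from about 0.4 to 0.825 m from the base axis. Payload 7 kg.
Tool frame: the origin (TCP) lies on the centre line of the jaws, within the pads' length; the fingertips stand 14 mm ahead of it and the grasp point (between the pads) lies 5 mm behind it; z points along the fingers, x is the direction in which the jaws open and shut, and the axes are right-handed (so a half turn about z gives the same grasp; the last joint's range is limited). The gripper opens to 85 mm and grips with 20 to 120 N. Pads are 22 mm wide; open, the fingers measure 114 mm over their backs; the gripper's body (76 mm by 85 mm) begins 54 mm behind the grasp point. The pads swing forward as they close: fully open they stand 13 mm farther back than shut.
Start: joints at [84.975, 20.546, 0.682, 0, -70.136, -16.507], TCP at [0.248, 0.628, 0.245] pointing down, gripper open.
Joint ranges: [-176.03, 176.03], [-82.01, 121.73], [-58.28, 71.71], [-173.87, 95.51], [-174.79, -0.11], [-173.66, 173.66]. Speed limits (degrees/s): [136.94, 136.94, 172.46, 180, 180, 180].

INTERFACE

Orientations are given as [roll, pitch, yaw] about the fixed x, y, z axes, in that order (R = Rz(yaw) Ry(pitch) Rx(roll)).
In Python, from plant import ctrl, capture, silhouettes, spot_point gives the robot as it stands. The module is installed in compiled form; this text tells all that it offers.
- The arm moves only by the tool apply_moves, never from a script. Its argument "steps" is a list of rows, each a list of 2 entries, a list of its own where there are three numbers: the shift along the tool's x, y, z in m, then the turn, a rotation vector about the tool's x, y, z in degrees. In form: [[[dx, dy, dz], [ax, ay, az]], ...]. A call has exactly 5 rows; each row shifts and turns the commanded pose from where the row before left it, along the tool's axes as they then stand; what a row does not reach is not made up. A row lasts 1/12 s, in which the tool goes at most 41.7 mm and 7.16 degrees, less where a joint would pass 70% of its speed; a pose out of reach is approached as far as the arm can. A call is refused whole if a number of a shift passes 0.0417 or a number of a turn 7.16, either way. A call with a gripper value outside its range is refused whole. "jaw" is the gripper command: -1 is shut, 1 is fully open, values between are in proportion, set as the call begins (left out, the last holds). The fingers move at their own pace and stop on an object; "newtons" is the grip in N (left out, the last holds). Time passes only in rows, so rows that do not move let the fingers close, or fill a call up. It gives the time, the measured TCP pose, the force and the opening at its end, in the units of the state.
- ctrl.observe(): the state, without advancing time (a new reading comes with each control period).
- capture(name): name is "scene" or "top" or "wrist"; returns a dict with "frame" (400x640x3 uint8, red, green, blue), "fov_y" (degrees; the focal length in pixels is half the picture's height over the tangent of half this angle, whatever the lens; pixels are square), "cx", "cy" (the principal point, pixels), "distortion" ([k1, k2, p1, p2, k3] as OpenCV has them; the pictures are not rectified), "rvec" (rotation vector, rad) and "tvec" (3), from world to camera coordinates, as OpenCV has them. Camera axes: x right, y down, z forward; pixel columns grow to the right and rows downward; lengths in m; the calibration is good to about 2 mm. A picture is of the moment at which its call begins. There is no depth.
- ctrl.close_job(): hands the job in, once; it reports no verdict.
Trained networks look in the newest picture that a camera, given by its name, has taken for a name from the list of things; names that differ only in an ending like _2 or _b are one class to them, and where a whole thing is asked for, a point or a joint stands for the part that bears it (a point fixed in the world has none). Each returns a list of dicts, best first, with "conf" (0 to 1); they miss things now and then, are a little off and sometimes report something else, mostly with a low value. They report only what shows in the picture. A call takes as long as a camera call. They do not tell look-alikes from the thing itself.
- silhouettes(label, camera): "mask" (400x640 bool, what is visible of it).
- spot_point(label, camera): "position" ([x, y, z] in m, in the coordinates of the camera as it stood for that picture, good to about 4 mm: a listed point, or the origin of a listed thing).
The state is a dict: "time_s": time; "qpos": joint angles; "dq": joint speeds; "effort": joint torques, N m; "eef_pos": TCP position; "ee_rot": TCP orientation; "wrist_force": force on the tool from outside, world axes, zero at the start; "moment": the same for the moment, N m; "width": opening from 0.0 (shut) to 1.0 (fully open).
Only numpy, scipy, OpenCV 4.12 (cv2) and the standard library are available. Lean on these libraries where they do the work, as an engineer would, in place of code of your own. Each camera call takes 0.05 s, during which the arm holds its last target.

## Working session

There is one attempt and no reset: what is moved stays moved. The work goes in short steps, Python scripts to look and compute and a tool call to move; the robot and the scene stay as the last step left them, time stands still between calls to the robot, and variables do not carry over. Pictures are saved under pics/ and viewed, and the job is handed in when it is done.

Besides the shell and the picture viewer there is one more tool, called after "Emit:" by a JSON object that holds its "op" and its "data". apply_moves: Moves the arm, as the interface text tells. Its arguments: {"type":"object","properties":{"steps":{"type":"array"},"jaw":{"type":"number"},"newtons":{"type":"number"}},"required":["steps"]}

```bash
mkdir -p pics; ls; cat > h.py <<'E'
import numpy as np, cv2
from plant import ctrl, capture, silhouettes, spot_point
def cam(c):
    f=200/np.tan(np.radians(c['fov_y'])/2)
    K=np.array([[f,0,c['cx']],[0,f,c['cy']],[0,0,1]])
    R=cv2.Rodrigues(np.array(c['rvec'],float))[0]; t=np.array(c['tvec'],float).ravel()
    return K,np.array(c['distortion'],float),R,t
def w(c,p):
    K,D,R,t=cam(c); return R.T@(np.array(p)-t)
def px(c,p):
    K,D,R,t=cam(c); return cv2.projectPoints(np.array(p,float).reshape(-1,3),np.array(c['rvec'],float),t,K,D)[0].reshape(-1,2)
def ray(c,u,z):
    K,D,R,t=cam(c); n=cv2.undistortPoints(np.array(u,float).reshape(1,1,2),K,D).ravel()
    d=R.T@np.array([n[0],n[1],1]); o=-R.T@t; return o+d*(z-o[2])/d[2]
def save(c,n,crop=None,s=1):
    im=c['frame'][:,:,::-1]
    if crop: x0,y0,x1,y1=crop; im=im[y0:y1,x0:x1]
    if s!=1: im=cv2.resize(im,None,fx=s,fy=s,interpolation=cv2.INTER_CUBIC)
    cv2.imwrite('pics/'+n+'.png',im)
E
python3 - <<'E'
from h import *
s=ctrl.observe(); print(s)
for n in ['scene','top','wrist']:
    c=capture(n); save(c,n+'0')
    print(n,c['fov_y'],c['distortion'],-cam(c)[2].T@cam(c)[3])
    if n=='wrist': continue
    for l in ['extractor','lid_knob','lid_hinge','chamber','collar','stand','free_post','dish','brush','solvent','beaker']:
        for d in spot_point(l,n): 
            p=w(c,d['position']);print(n,l,round(d['conf'],2),p.round(3),px(c,p).round().ravel())
E
```

```text
pics
{'time_s': 0.0, 'qpos': array([ 8.49735822e+01,  2.05918722e+01,  6.32509481e-01, -2.03138432e-02,
       -7.01376814e+01, -1.65079319e+01]), 'dq': array([ 0.01493658, -0.07794761, -0.06995938,  0.01213294, -0.00431592,
       -0.0560737 ]), 'effort': array([-1.25749950e-03, -5.83322668e+01,  2.93426961e+01,  6.93699092e+00,
       -6.06742004e-03, -1.45584835e-05]), 'eef_pos': array([0.2476046 , 0.62742908, 0.24434854]), 'ee_rot': array([-1.79990731e+02, -9.84705990e-02, -1.11541276e+02]), 'wrist_force': array([0.14134271, 0.35445064, 0.56001026]), 'moment': array([-0.03448019,  0.01904071, -0.06466553]), 'width': 0.9990994180905378}
scene 51.59905573918216 [0.03652843 0.         0.         0.         0.        ] [ 0.99655022 -0.43016618  0.89188967]
scene lid_knob 0.7 [ 0.508 -0.039  0.178] [256. 191.]
scene lid_hinge 0.8 [ 0.612 -0.028  0.149] [294. 219.]
scene collar 0.56 [ 0.585 -0.037  0.154] [282. 214.]
scene collar 0.54 [ 0.402 -0.086  0.003] [221. 225.]
scene stand 0.86 [ 0.719  0.444 -0.005] [427. 169.]
scene stand 0.62 [0.51  0.355 0.001] [353. 153.]
scene free_post 0
[... 493 characters left out ...]
4 -0.029  0.149] [362. 190.]
top chamber 0.47 [ 0.702 -0.229 -0.001] [426. 170.]
top collar 0.67 [ 0.398 -0.09  -0.002] [379. 272.]
top collar 0.52 [ 0.584 -0.036  0.155] [365. 201.]
top stand 0.94 [ 0.719  0.444 -0.007] [202. 159.]
top stand 0.8 [ 0.508  0.351 -0.003] [228. 230.]
top free_post 0.81 [0.703 0.491 0.013] [184. 163.]
top free_post 0.55 [0.505 0.402 0.01 ] [209. 231.]
top dish 0.96 [ 0.447 -0.312 -0.003] [455. 257.]
top brush 0.59 [ 0.785 -0.005 -0.004] [351. 141.]
top solvent 0.64 [ 0.702 -0.23  -0.002] [427. 170.]
top beaker 0.8 [ 0.717  0.23  -0.001] [272. 161.]
wrist 70.17377524635647 [0.00187621 0.         0.         0.         0.        ] [0.31063959 0.60387893 0.374868  ]
```

View pics/scene0.png

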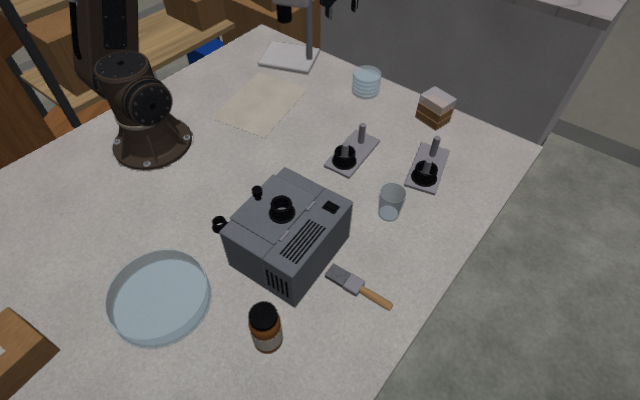

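View pics/top0.png

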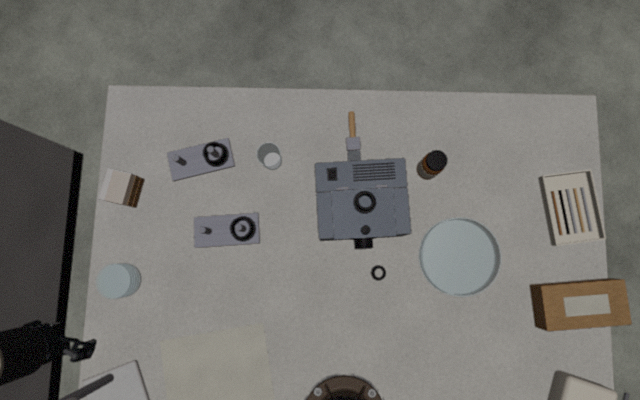

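View pics/wrist0.png

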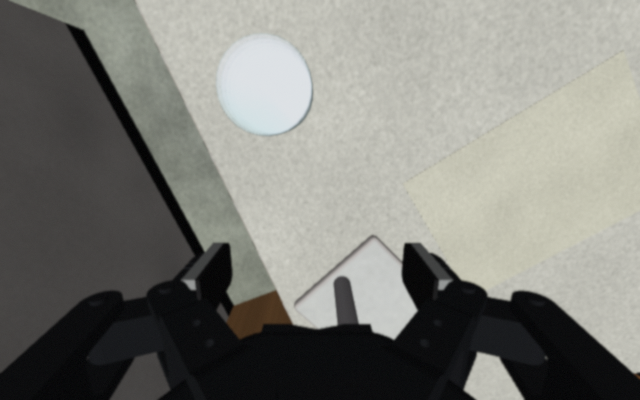

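Two stands: top (228,230), at y≈0.351, and top (202,159), at y≈0.444. The one farther right (smaller y) is at (228,230), so that is the one meant. Collars: the larger is on the lid at top (365,201), and the smaller is on the bench at (379,272). I'll confirm both in enlarged crops.

```bash
python3 - <<'E'
from h import *
c=capture('top'); save(c,'topcrop',(160,130,420,290),3)
def fit(m):
    k,_=cv2.findContours(m.astype(np.uint8),cv2.RETR_EXTERNAL,cv2.CHAIN_APPROX_NONE); k=max(k,key=cv2.contourArea); return cv2.minAreaRect(k),k
for l in ['stand','extractor','collar','dish']:
    for d in silhouettes(l,'top'):
        r,k=fit(d['mask']); print(l,round(d['conf'],2),r,d['mask'].sum())
c2=capture('scene'); save(c2,'scenecrop',(200,110,470,310),2.9)
E
```

```text
stand 0.93 ((225.9251251220703, 229.94337463378906), (31.614273071289062, 65.85627746582031), 86.49646759033203) 2040
stand 0.67 ((200.15509033203125, 159.06277465820312), (30.766332626342773, 64.06087493896484), 76.50426483154297) 1880
extractor 0.62 ((362.44683837890625, 204.01637268066406), (90.43553924560547, 93.1343002319336), 86.90594482421875) 7188
collar 0.75 ((364.0, 202.5), (21.0, 22.0), 90.0) 274
collar 0.64 ((377.5, 272.5), (13.0, 13.0), 90.0) 106
dish 0.96 ((459.5, 257.0), (78.0, 83.0), 90.0) 5362
```

View pics/topcrop.png

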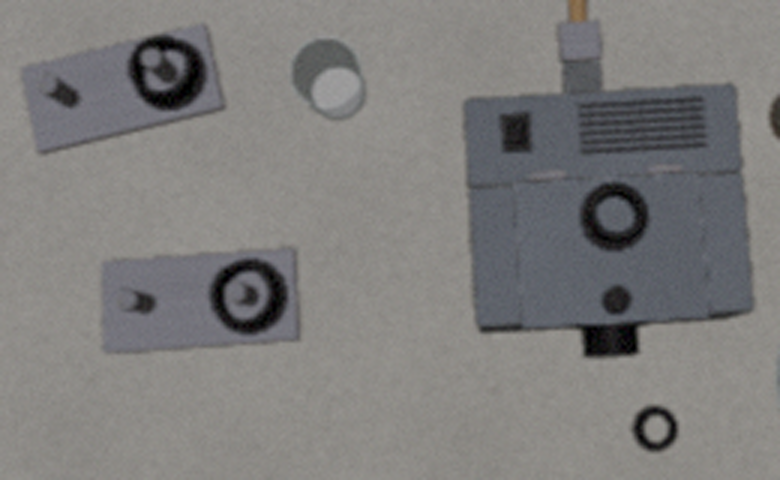

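View pics/scenecrop.png

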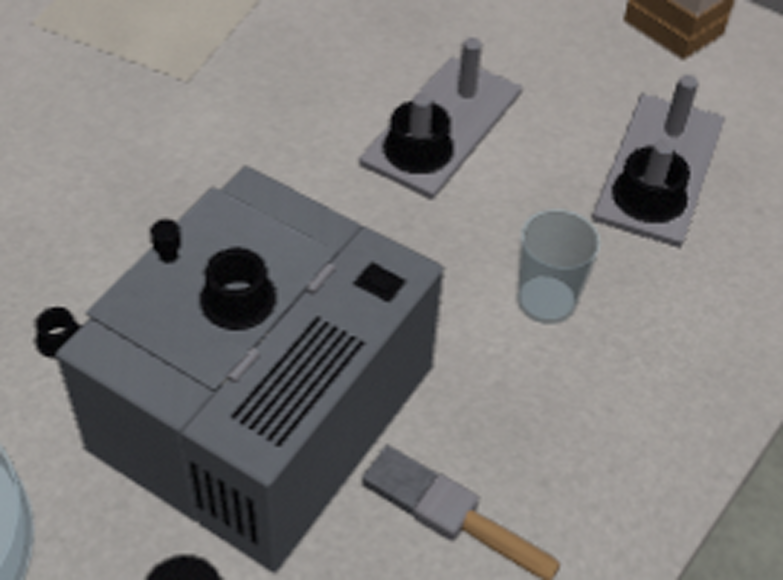

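```bash
cat >> h.py <<'E'
from scipy.spatial.transform import Rotation as Ro
def plan(pos,rpy,step=0.035,ang=7.0,cur=None):
    s=ctrl.observe(); p=np.array(s['eef_pos']); R=Ro.from_euler('xyz',s['ee_rot'],degrees=True)
    if cur: p=np.array(cur[0],float); R=Ro.from_euler('xyz',cur[1],degrees=True)
    G=Ro.from_euler('xyz',rpy,degrees=True); rv=(R.inv()*G).as_rotvec(degrees=True); d=np.array(pos)-p
    n=int(np.ceil(max(np.linalg.norm(d)/step,np.abs(rv).max()/ang,1))); n=-(-n//5)*5
    print('t',s['time_s'],'cur',p.round(4),R.as_euler('xyz',degrees=True).round(2),'total',d.round(4),rv.round(2),'n',n)
    out=[]
    for i in range(n):
        tgt=np.array(pos)-d*(1-(i+1)/n)
        sh=R.inv().apply(tgt-p).round(4); tr=(rv/n).round(2)
        p=p+R.apply(sh); R=R*Ro.from_rotvec(tr,degrees=True); out.append([sh.tolist(),tr.tolist()])
    for i in range(0,n,5): print(out[i:i+5])
    print('end',p.round(4),R.as_euler('xyz',degrees=True).round(2))
E
python3 - <<'E'
from h import *
c=capture('top')
# crop coords -> px
f=lambda u:(160+u[0]/3,130+u[1]/3)
for n,u in dict(bl=(465,100),br=(737,85),fl=(480,328),fr=(752,310)).items(): print(n,ray(c,f(u),0.15).round(4))
for n,u in dict(sbl=(102,262),sbr=(295,247),sfr=(299,339),sfl=(103,352)).items(): print(n,ray(c,f(u),0.012).round(4))
print(px(c,[.503,.403,.082]),px(c,[.503,.403,.012]))
plan([0.585,-0.036,0.33],[180,0,-84])
E
```

```text
bl [0.6809 0.0952 0.15  ]
br [ 0.7    -0.1421  0.15  ]
fl [0.4829 0.0764 0.15  ]
fr [ 0.5041 -0.1551  0.15  ]
sbl [0.5421 0.4488 0.012 ]
sbr [0.5615 0.2618 0.012 ]
sfr [0.4731 0.2537 0.012 ]
sfl [0.4556 0.4419 0.012 ]
[[201.5907224  229.73608106]] [[208.77058217 231.21284395]]
t 1.6 cur [0.2478 0.6279 0.2453] [ 180.     -0.   -111.53] total [ 0.3372 -0.6639  0.0847] [  0.    -0.   -27.53] n 25
[[[0.0198, -0.0223, -0.0034], [0.0, -0.0, -1.1]], [[0.0201, -0.0219, -0.0034], [0.0, -0.0, -1.1]], [[0.0206, -0.0215, -0.0034], [0.0, -0.0, -1.1]], [[0.021, -0.0211, -0.0034], [0.0, -0.0, -1.1]], [[0.0214, -0.0208, -0.0033], [0.0, -0.0, -1.1]]]
[[[0.0218, -0.0203, -0.0034], [0.0, -0.0, -1.1]], [[0.0222, -0.0198, -0.0034], [0.0, -0.0, -1.1]], [[0.0226, -0.0195, -0.0034], [0.0, -0.0, -1.1]], [[0.0229, -0.019, -0.0034], [0.0, -0.0, -1.1]], [[0.0233, -0.0186, -0.0034], [0.0, -0.0, -1.1]]]
[[[0.0236, -0.0181, -0.0034], [0.0, -0.0, -1.1]], [[0.024, -0.0176, -0.0034], [0.0, -0.0, -1.1]], [[0.0243, -0.0172, -0.0033], [0.0, -0.0, -1.1]], [[0.0247, -0.0168, -0.0034], [0.0, -0.0, -1.1]], [[0.0249, -0.0162, -0.0034], [0.0, -0.0, -1.1]]]
[[[0.0253, -0.0158, -0.0034], [0.0, -0.0, -1.1]], [[0.0256, -0.0153, -0.0034], [0.0, -0.0, -1.1]], [[0.0258, -0.0147, -0.0034], [0.0, -0.0, -1.1]], [[0.0262, -0.0143, -0.0034], [0.0, -0.0, -1.1]], [[0.0264, -0.0138, -0.0034], [0.0, -0.0, -1.1]]]
[[[0.0266, -0.0133, -0.0033], [0.0, -0.0, -1.1]], [[0.0269, -0.0127, -0.0034], [0.0, -0.0, -1.1]], [[0.0272, -0.0123, -0.0034], [0.0, -0.0, -1.1]], [[0.0274, -0.0117, -0.0034], [0.0, -0.0, -1.1]], [[0.0276, -0.0112, -0.0034], [0.0, -0.0, -1.1]]]
end [ 0.585 -0.036  0.33 ] [180.    -0.   -84.03]
```

Emit:
{"op": "apply_moves", "data": {"steps": [[[0.02, -0.022, -0.004], [0, 0, -1.1]], [[0.02, -0.022, -0.004], [0, 0, -1.1]], [[0.0205, -0.0215, -0.004], [0, 0, -1.1]], [[0.021, -0.021, -0.004], [0, 0, -1.1]], [[0.0215, -0.021, -0.004], [0, 0, -1.1]]], "jaw": 1, "newtons": 40}}

```text
time_s: 2.02
eef_pos: [0.3155, 0.4938, 0.2655]
ee_rot: [-180.0, 0.0, -106.0]
wrist_force: [0.3, -0.3, 1.0]
width: 1.001
```

Emit:
{"op": "apply_moves", "data": {"steps": [[[0.022, -0.02, -0.004], [0, 0, -1.1]], [[0.022, -0.02, -0.004], [0, 0, -1.1]], [[0.0225, -0.0195, -0.004], [0, 0, -1.1]], [[0.023, -0.019, -0.004], [0, 0, -1.1]], [[0.023, -0.0185, -0.004], [0, 0, -1.1]]]}}

```text
time_s: 2.43
eef_pos: [0.3828, 0.3612, 0.2857]
ee_rot: [-180.0, 0.0, -100.5]
wrist_force: [1.1, 0.5, -0.1]
width: 1.001
```

Emit:
{"op": "apply_moves", "data": {"steps": [[[0.0235, -0.018, -0.004], [0, 0, -1.1]], [[0.024, -0.0175, -0.004], [0, 0, -1.1]], [[0.0245, -0.017, -0.004], [0, 0, -1.1]], [[0.0245, -0.017, -0.004], [0, 0, -1.1]], [[0.025, -0.016, -0.004], [0, 0, -1.1]]]}}

```text
time_s: 2.85
eef_pos: [0.4498, 0.2286, 0.3058]
ee_rot: [-180.0, 0.0, -95.0]
wrist_force: [1.3, 0.2, 0.3]
width: 1.001
```

Emit:
{"op": "apply_moves", "data": {"steps": [[[0.025, -0.016, -0.003], [0, 0, -1.1]], [[0.0255, -0.0155, -0.003], [0, 0, -1.1]], [[0.026, -0.015, -0.003], [0, 0, -1.1]], [[0.026, -0.0145, -0.003], [0, 0, -1.1]], [[0.0265, -0.014, -0.003], [0, 0, -1.1]]]}}

```text
time_s: 3.27
eef_pos: [0.5184, 0.0959, 0.3208]
ee_rot: [-180.0, 0.0, -89.5]
wrist_force: [0.6, -0.1, -0.1]
width: 1.002
```

Emit:
{"op": "apply_moves", "data": {"steps": [[[0.0265, -0.0135, -0.002], [0, 0, -1.1]], [[0.027, -0.013, -0.002], [0, 0, -1.1]], [[0.027, -0.0125, -0.002], [0, 0, -1.1]], [[0.0275, -0.012, 0], [0, 0, -1.1]], [[0.0275, -0.011, 0], [0, 0, -1.1]]]}}

```text
time_s: 3.68
eef_pos: [0.5869, -0.0367, 0.3267]
ee_rot: [-180.0, 0.0, -84.0]
wrist_force: [0.3, 1.3, -0.1]
width: 1.002
```

```bash
python3 - <<'E'
from h import *
c=capture('wrist'); save(c,'wrist1')
for l in ['lid_knob','lid_hinge','collar','extractor']:
    for d in spot_point(l,'wrist'):
        p=w(c,d['position']);print(l,round(d['conf'],2),p.round(4),px(c,p).round().ravel())
for d in silhouettes('collar','wrist'):
    v,u=np.nonzero(d['mask']); print(d['conf'],u.min(),u.max(),v.min(),v.max())
c=capture('top')
for l in ['lid_knob','lid_hinge','collar']:
    for d in spot_point(l,'top'):
        p=w(c,d['position']);print(l,round(d['conf'],2),p.round(4))
E
```

```text
lid_knob 0.69 [ 0.5164 -0.0374  0.1827] [310. 257.]
lid_hinge 0.9 [ 0.6183 -0.0337  0.1484] [317. 156.]
collar 0.59 [ 0.5817 -0.0378  0.1524] [317. 190.]
collar 0.59 [ 0.3991 -0.0922 -0.0011] [337. 272.]
extractor 0.8 [ 0.5948 -0.031  -0.0026] [314. 160.]
0.95 323 346 265 288
0.76 289 343 162 220
0.63 0 136 158 214
0.21 196 432 73 273
lid_knob 0.89 [ 0.5099 -0.0429  0.1813]
lid_knob 0.57 [ 0.6134 -0.026   0.1501]
lid_hinge 0.65 [ 0.6115 -0.0239  0.153 ]
lid_hinge 0.45 [ 0.584  -0.0338  0.1553]
collar 0.69 [ 0.3994 -0.09   -0.0027]
collar 0.68 [ 0.5864 -0.0338  0.1568]
```

View pics/wrist1.png

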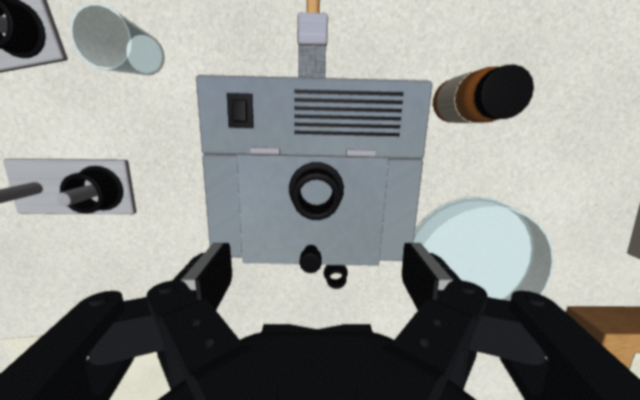

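Emit:
{"op": "apply_moves", "data": {"steps": [[[0, 0.003, 0.03], [0, 0, 0]], [[0, 0, 0.03], [0, 0, 0]], [[0, 0, 0.03], [0, 0, 0]], [[0, 0, 0.03], [0, 0, 0]], [[0, 0, 0.0265], [0, 0, 0]]]}}

```text
time_s: 4.6
eef_pos: [0.5827, -0.0349, 0.1784]
ee_rot: [-180.0, 0.0, -84.0]
wrist_force: [-0.7, -0.1, -0.0]
width: 1.0
```

Emit:
{"op": "apply_moves", "data": {"steps": [[[0, 0, 0], [0, 0, 0]], [[0, 0, 0], [0, 0, 0]], [[0, 0, 0], [0, 0, 0]], [[0, 0, 0], [0, 0, 0]], [[0, 0, 0], [0, 0, 0]]], "jaw": -1, "newtons": 40}}

```text
time_s: 5.02
eef_pos: [0.5847, -0.0351, 0.1823]
ee_rot: [-179.8, 0.0, -84.0]
wrist_force: [-0.3, 1.5, 5.4]
width: 0.55
```

Emit:
{"op": "apply_moves", "data": {"steps": [[[0, 0, 0], [0, 0, 0]], [[0, 0, 0], [0, 0, 0]], [[0, 0, 0], [0, 0, 0]], [[0, 0, 0], [0, 0, 0]], [[0, 0, 0], [0, 0, 0]]]}}

```text
time_s: 5.43
eef_pos: [0.5847, -0.0352, 0.1823]
ee_rot: [-179.7, 0.0, -84.0]
wrist_force: [-0.5, 1.7, 6.9]
width: 0.545
```

Emit:
{"op": "apply_moves", "data": {"steps": [[[0, 0, -0.005], [0, 0, 0]], [[0, 0, -0.02], [0, 0, 0]], [[0, 0, -0.03], [0, 0, 0]], [[0, 0, -0.03], [0, 0, 0]], [[0, 0, -0.035], [0, 0, 0]]]}}

```text
time_s: 5.85
eef_pos: [0.5824, -0.0356, 0.3008]
ee_rot: [179.9, 0.0, -84.0]
wrist_force: [0.8, 0.3, -2.3]
width: 0.545
```

```bash
python3 - <<'E'
from h import *
for n in ['wrist','scene','top']:
    c=capture(n); save(c,n+'2')
    for d in spot_point('collar',n):
        p=w(c,d['position']);print(n,round(d['conf'],2),p.round(4),px(c,p).round().ravel())
print(ctrl.observe()['wrist_force'])
plan([0.503,0.4015,0.30],[180,0,5.5],step=.035)
E
```

```text
wrist 0.91 [ 0.5799 -0.0386  0.2712] [321. 242.]
wrist 0.45 [ 0.5963 -0.0283 -0.0014] [313. 158.]
scene 0.67 [ 0.5854 -0.0383  0.2765] [278. 177.]
scene 0.56 [ 0.4039 -0.0863  0.0018] [222. 226.]
top 0.64 [ 0.5827 -0.034   0.2723] [368. 195.]
top 0.63 [ 0.3951 -0.0882 -0.0042] [378. 274.]
[-0.02198928  0.49809067 -1.32254402]
t 6.15 cur [ 0.5827 -0.0355  0.2992] [ 1.7994e+02  2.0000e-02 -8.4040e+01] total [-0.0797  0.437   0.0008] [ 3.000e-02  6.000e-02 -8.954e+01] n 15
[[[-0.0295, 0.0023, -0.0], [0.0, 0.0, -5.97]], [[-0.0296, -0.0009, -0.0001], [0.0, 0.0, -5.97]], [[-0.0294, -0.0039, -0.0], [0.0, 0.0, -5.97]], [[-0.0288, -0.0069, -0.0], [0.0, 0.0, -5.97]], [[-0.0279, -0.0099, -0.0001], [0.0, 0.0, -5.97]]]
[[[-0.0267, -0.0127, -0.0], [0.0, 0.0, -5.97]], [[-0.0253, -0.0155, -0.0001], [0.0, 0.0, -5.97]], [[-0.0235, -0.018, 0.0], [0.0, 0.0, -5.97]], [[-0.0215, -0.0203, -0.0], [0.0, 0.0, -5.97]], [[-0.0193, -0.0225, -0.0001], [0.0, 0.0, -5.97]]]
[[[-0.0169, -0.0243, -0.0], [0.0, 0.0, -5.97]], [[-0.0142, -0.026, -0.0], [0.0, 0.0, -5.97]], [[-0.0114, -0.0273, -0.0001], [0.0, 0.0, -5.97]], [[-0.0086, -0.0284, -0.0], [0.0, 0.0, -5.97]], [[-0.0055, -0.0291, -0.0001], [0.0, 0.0, -5.97]]]
end [0.503  0.4015 0.3   ] [-1.7998e+02  6.0000e-02  5.5100e+00]
```

View pics/wrist2.png

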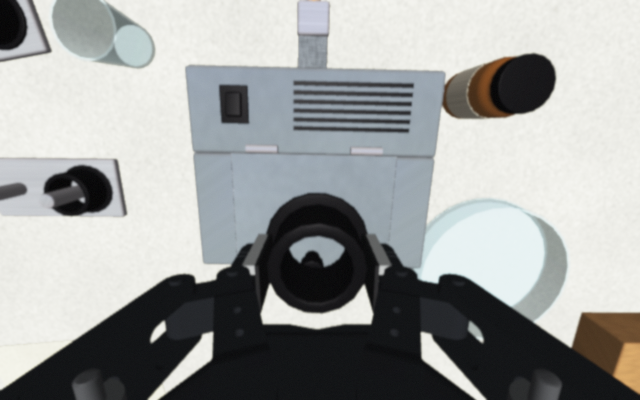

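View pics/scene2.png

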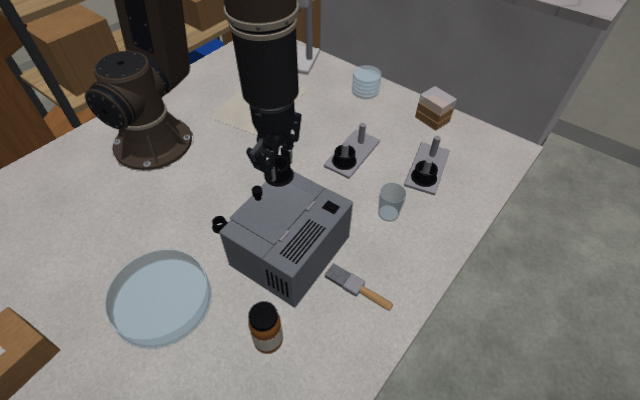

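The larger collar is held upright at wrist (317,265), with its underside about 27 mm below the TCP. Next I carry it to the stand.

Emit:
{"op": "apply_moves", "data": {"steps": [[[-0.0295, 0.0025, 0], [0, 0, -6]], [[-0.0295, -0.001, 0], [0, 0, -6]], [[-0.0295, -0.004, 0], [0, 0, -6]], [[-0.029, -0.007, 0], [0, 0, -6]], [[-0.028, -0.01, 0], [0, 0, -6]]]}}

```text
time_s: 6.57
eef_pos: [0.5556, 0.1115, 0.2985]
ee_rot: [179.9, 0.0, -53.8]
wrist_force: [0.9, 0.3, -1.0]
width: 0.549
```

Emit:
{"op": "apply_moves", "data": {"steps": [[[-0.0265, -0.0125, 0], [0, 0, -6]], [[-0.0255, -0.0155, 0], [0, 0, -6]], [[-0.0235, -0.018, 0], [0, 0, -6]], [[-0.0215, -0.0205, 0], [0, 0, -6]], [[-0.0195, -0.0225, 0], [0, 0, -6]]]}}

```text
time_s: 6.98
eef_pos: [0.5283, 0.2573, 0.2985]
ee_rot: [179.9, 0.1, -23.7]
wrist_force: [1.2, -0.2, -0.9]
width: 0.548
```

Emit:
{"op": "apply_moves", "data": {"steps": [[[-0.017, -0.0245, 0], [0, 0, -6]], [[-0.014, -0.026, 0], [0, 0, -6]], [[-0.0115, -0.0275, 0], [0, 0, -6]], [[-0.0085, -0.0285, 0], [0, 0, -6]], [[-0.0055, -0.029, 0], [0, 0, -5.5]]]}}

```text
time_s: 7.4
eef_pos: [0.5011, 0.4031, 0.2983]
ee_rot: [179.9, 0.1, 5.8]
wrist_force: [0.1, -0.4, -0.8]
width: 0.546
```

```bash
python3 - <<'E'
from h import *
print(ctrl.observe()['eef_pos'],ctrl.observe()['ee_rot'])
for n in ['wrist','scene','top']:
    c=capture(n); save(c,n+'3')
    for l in ['collar','free_post','stand']:
      for d in spot_point(l,n):
        p=w(c,d['position']);print(n,l,round(d['conf'],2),p.round(4),px(c,p).round().ravel())
E
```

```text
[0.50108724 0.40310612 0.29830662] [1.79896224e+02 1.06959792e-01 5.77451075e+00]
wrist collar 0.85 [0.4985 0.4001 0.2699] [309. 242.]
wrist free_post 0.8 [0.7071 0.4912 0.0166] [470. 122.]
wrist free_post 0.65 [0.5078 0.4032 0.0082] [320. 169.]
wrist stand 0.59 [0.7199 0.4461 0.0022] [466. 154.]
wrist stand 0.56 [ 0.51    0.3526 -0.0007] [318. 200.]
scene collar 0.69 [0.5028 0.4018 0.2707] [368.  68.]
scene collar 0.43 [ 0.4015 -0.0865  0.0028] [221. 225.]
scene free_post 0.92 [0.7043 0.4904 0.0143] [432. 154.]
scene free_post 0.65 [0.5032 0.4059 0.0114] [361. 141.]
scene stand 0.78 [ 0.7165  0.445  -0.0039] [427. 168.]
scene stand 0.65 [0.5057 0.3535 0.0013] [351. 153.]
top collar 0.66 [ 0.3976 -0.0903 -0.0026] [379. 273.]
top collar 0.54 [0.5043 0.4012 0.2729] [178. 224.]
top free_post 0.93 [0.7024 0.4907 0.0136] [184. 163.]
top free_post 0.65 [0.5035 0.4014 0.0101] [210. 231.]
top stand 0.92 [0.5079 0.3509 0.0016] [228. 230.]
top stand 0.61 [ 0.7201  0.4416 -0.0023] [202. 159.]
```

View pics/wrist3.png

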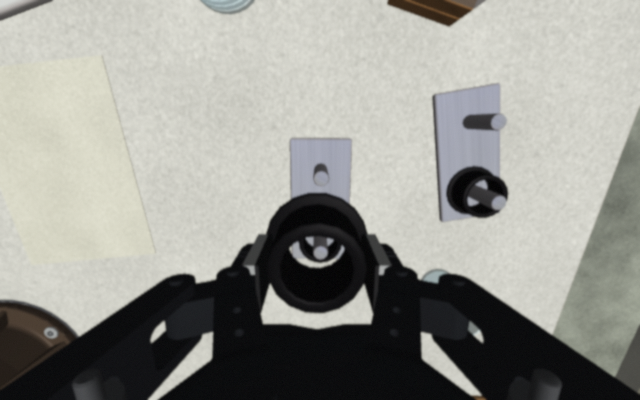

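Emit:
{"op": "apply_moves", "data": {"steps": [[[0.003, 0, 0.035], [0, 0, 0]], [[0, 0, 0.035], [0, 0, 0]], [[0, 0, 0.035], [0, 0, 0]], [[0, 0, 0.035], [0, 0, 0]], [[0, 0, 0.03], [0, 0, 0]]]}}

```text
time_s: 8.42
eef_pos: [0.5047, 0.4015, 0.1279]
ee_rot: [180.0, 0.0, 5.4]
wrist_force: [-0.1, -0.2, -2.1]
width: 0.55
```

```bash
python3 - <<'E'
from h import *
s=ctrl.observe();print(s['eef_pos'],s['ee_rot'],s['wrist_force'])
for n in ['wrist','scene','top']:
    c=capture(n); 
    if n=='wrist': save(c,'wrist4')
    if n=='scene': save(c,'scene4',(300,80,480,200),4)
    for l in ['collar','free_post','stand']:
      for d in spot_point(l,n):
        p=w(c,d['position']);print(n,l,round(d['conf'],2),p.round(4),px(c,p).round().ravel())
E
```

```text
[0.50467912 0.40151675 0.12787966] [1.79986267e+02 3.44617419e-02 5.41812201e+00] [-0.10655303 -0.18087374 -2.12585156]
wrist collar 0.66 [0.5024 0.4022 0.098 ] [310. 235.]
wrist free_post 0.89 [0.7101 0.4923 0.0147] [576. 117.]
wrist free_post 0.77 [0.5048 0.4039 0.007 ] [316. 195.]
wrist stand 0.63 [0.7211 0.4477 0.0063] [563. 170.]
wrist stand 0.6 [0.5104 0.3542 0.003 ] [316. 244.]
scene collar 0.63 [0.5075 0.4019 0.1025] [364. 119.]
scene collar 0.54 [ 0.4034 -0.0871  0.0019] [222. 226.]
scene free_post 0.85 [0.5022 0.4038 0.0106] [360. 141.]
scene free_post 0.7 [0.7033 0.4918 0.0156] [432. 153.]
scene stand 0.82 [ 0.7176  0.4446 -0.005 ] [427. 169.]
scene stand 0.63 [0.5082 0.354  0.004 ] [352. 152.]
top collar 0.76 [0.5061 0.4017 0.1044] [200. 228.]
top collar 0.68 [5.060e-01 3.526e-01 5.000e-04] [227. 231.]
top collar 0.5 [ 0.3979 -0.0931 -0.0007] [380. 273.]
top free_post 0.69 [0.5042 0.4022 0.0083] [209. 231.]
top free_post 0.57 [0.7016 0.4917 0.0106] [184. 163.]
top stand 0.91 [ 0.5088  0.352  -0.0018] [228. 230.]
top stand 0.59 [ 0.7195  0.4436 -0.0033] [201. 159.]
```

View pics/wrist4.png

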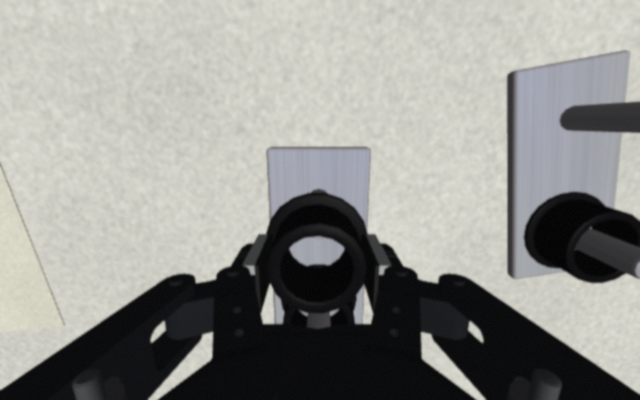

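View pics/scene4.png

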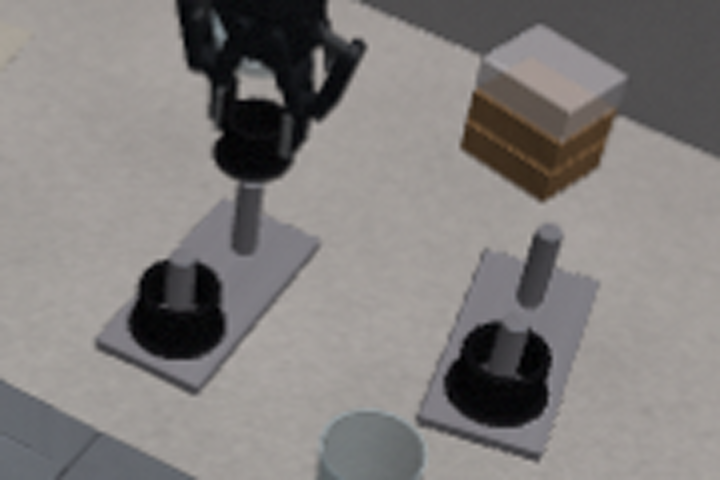

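Aligned to within about 2 mm. I'll lower it over the post.

Emit:
{"op": "apply_moves", "data": {"steps": [[[-0.001, -0.001, 0.012], [0, 0, 0]], [[0, 0, 0.015], [0, 0, 0]], [[0, 0, 0.015], [0, 0, 0]], [[0, 0, 0.012], [0, 0, 0]], [[0, 0, 0], [0, 0, 0]]]}}

```text
time_s: 9.43
eef_pos: [0.5025, 0.4019, 0.0723]
ee_rot: [179.8, 0.2, 5.4]
wrist_force: [-0.5, 0.3, -1.7]
width: 0.546
```

Emit:
{"op": "apply_moves", "data": {"steps": [[[0, 0, 0.012], [0, 0, 0]], [[0, 0, 0.01], [0, 0, 0]], [[0, 0, 0.008], [0, 0, 0]], [[0, 0, 0.002], [0, 0, 0]], [[0, 0, 0], [0, 0, 0]]]}}

```text
time_s: 9.85
eef_pos: [0.5036, 0.4029, 0.0429]
ee_rot: [179.9, 0.1, 5.5]
wrist_force: [-0.6, -0.0, -0.1]
width: 0.551
```

Now a touch lower, then open.

Emit:
{"op": "apply_moves", "data": {"steps": [[[0, 0, 0.002], [0, 0, 0]], [[0, 0, 0], [0, 0, 0]], [[0, 0, 0], [0, 0, 0]], [[0, 0, 0], [0, 0, 0]], [[0, 0, 0], [0, 0, 0]]]}}

```text
time_s: 10.27
eef_pos: [0.504, 0.4035, 0.0422]
ee_rot: [-180.0, -0.0, 5.5]
wrist_force: [-0.5, -0.3, -1.4]
width: 0.551
```

Emit:
{"op": "apply_moves", "data": {"steps": [[[0, 0, 0], [0, 0, 0]], [[0, 0, 0], [0, 0, 0]], [[0, 0, 0], [0, 0, 0]], [[0, 0, 0], [0, 0, 0]], [[0, 0, 0], [0, 0, 0]]], "jaw": 1}}

```text
time_s: 10.68
eef_pos: [0.5039, 0.4033, 0.0419]
ee_rot: [-180.0, -0.0, 5.5]
wrist_force: [0.4, -0.8, -0.3]
width: 0.999
```

Emit:
{"op": "apply_moves", "data": {"steps": [[[0, 0, 0], [0, 0, 0]], [[0, 0, -0.01], [0, 0, 0]], [[0, 0, -0.03], [0, 0, 0]], [[0, 0, -0.04], [0, 0, 0]], [[0, 0, -0.04], [0, 0, 0]]]}}

```text
time_s: 11.1
eef_pos: [0.5035, 0.4026, 0.1631]
ee_rot: [179.9, 0.1, 5.5]
wrist_force: [1.4, 1.8, -0.1]
width: 0.999
```

Emit:
{"op": "apply_moves", "data": {"steps": [[[0, 0, -0.04], [0, 0, 0]], [[0, 0, -0.04], [0, 0, 0]], [[0, 0, -0.04], [0, 0, 0]], [[0, 0, 0], [0, 0, 0]], [[0, 0, 0], [0, 0, 0]]]}}

```text
time_s: 11.52
eef_pos: [0.5047, 0.4041, 0.2861]
ee_rot: [-179.7, -0.3, 5.5]
wrist_force: [0.2, -0.6, -0.5]
width: 0.999
```

```bash
python3 - <<'E'
from h import *
s=ctrl.observe();print(s['eef_pos'],s['ee_rot'],s['wrist_force'],s['qpos'])
for n in ['wrist','scene','top']:
    c=capture(n); 
    if n=='wrist': save(c,'wrist5')
    if n=='scene': save(c,'scene5',(300,80,480,200),4)
    for l in ['collar','free_post']:
      for d in spot_point(l,n):
        p=w(c,d['position']);print(n,l,round(d['conf'],2),p.round(4),px(c,p).round().ravel())
E
```

```text
[0.50465447 0.40407728 0.28613408] [-179.71422462   -0.27188671    5.47533006] [ 0.20698386 -0.58077676 -0.48227071] [ 5.59586549e+01  1.64141558e+01  5.84906438e-02  2.91379863e-02
 -7.32508768e+01  1.29509052e+02]
wrist free_post 0.91 [0.7104 0.4915 0.0154] [471. 123.]
wrist free_post 0.87 [0.5091 0.4014 0.0078] [318. 173.]
scene collar 0.78 [0.5059 0.4009 0.0095] [360. 142.]
scene collar 0.43 [ 0.4028 -0.089   0.0041] [221. 226.]
scene free_post 0.87 [0.7032 0.4862 0.0139] [431. 155.]
scene free_post 0.72 [0.5034 0.4054 0.0098] [361. 141.]
top collar 0.73 [0.505  0.4013 0.0113] [209. 231.]
top collar 0.66 [ 0.3999 -0.0899 -0.0012] [379. 272.]
top collar 0.3 [ 0.6146 -0.0281  0.1504] [362. 189.]
top free_post 0.68 [0.7038 0.4885 0.0139] [184. 162.]
```

View pics/wrist5.png

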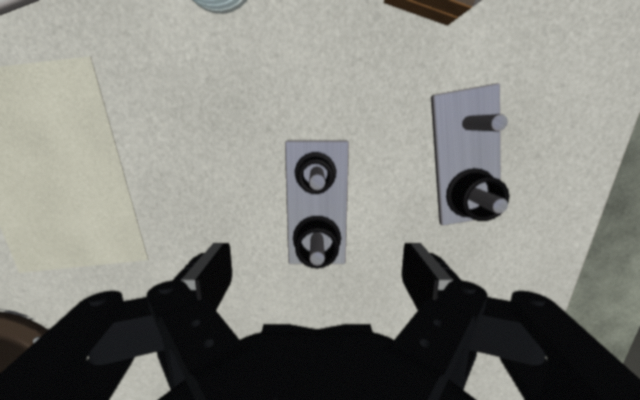

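View pics/scene5.png

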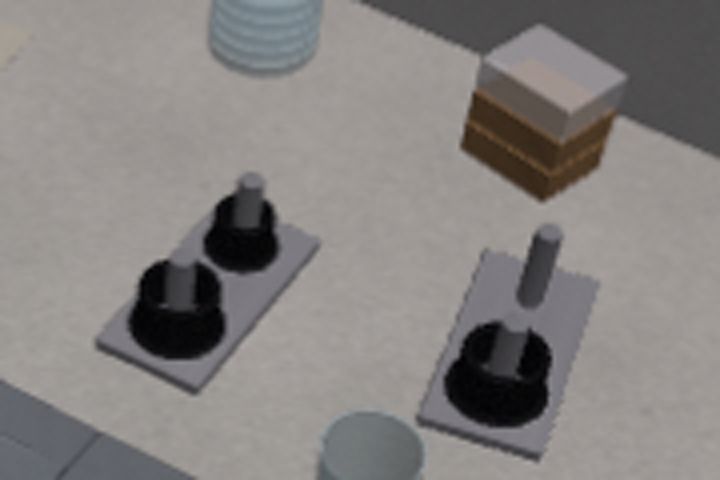

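The collar sits flat over the free post, at scene crop (242,240). Next is the lid knob.

```bash
python3 - <<'E'
from h import *
plan([0.509,-0.039,0.29],[180,0,-85],step=.035)
E
```

```text
t 11.9667 cur [0.5038 0.4031 0.281 ] [1.7994e+02 5.0000e-02 5.4700e+00] total [ 0.0052 -0.4421  0.009 ] [ 9.000e-02 -1.000e-02  9.047e+01] n 15
[[[-0.0025, 0.0294, -0.0006], [0.01, -0.0, 6.03]], [[0.0007, 0.0294, -0.0005], [0.01, -0.0, 6.03]], [[0.0037, 0.0293, -0.0006], [0.01, -0.0, 6.03]], [[0.0068, 0.0287, -0.0006], [0.01, -0.0, 6.03]], [[0.0097, 0.0278, -0.0006], [0.01, -0.0, 6.03]]]
[[[0.0126, 0.0266, -0.0006], [0.01, -0.0, 6.03]], [[0.0154, 0.0252, -0.0006], [0.01, -0.0, 6.03]], [[0.0179, 0.0234, -0.0006], [0.01, -0.0, 6.03]], [[0.0203, 0.0214, -0.0006], [0.01, -0.0, 6.03]], [[0.0224, 0.0192, -0.0006], [0.01, -0.0, 6.03]]]
[[[0.0243, 0.0167, -0.0006], [0.01, -0.0, 6.03]], [[0.0259, 0.014, -0.0006], [0.01, -0.0, 6.03]], [[0.0272, 0.0113, -0.0006], [0.01, -0.0, 6.03]], [[0.0283, 0.0083, -0.0006], [0.01, -0.0, 6.03]], [[0.029, 0.0053, -0.0007], [0.01, -0.0, 6.03]]]
end [ 0.509 -0.039  0.29 ] [-1.7996e+02  3.0000e-02 -8.4980e+01]
```

Emit:
{"op": "apply_moves", "data": {"steps": [[[-0.0025, 0.0295, -0.001], [0, 0, 6]], [[0.0005, 0.0295, -0.001], [0, 0, 6]], [[0.0035, 0.0295, -0.001], [0, 0, 6]], [[0.007, 0.0285, -0.001], [0, 0, 6]], [[0.0095, 0.028, -0.001], [0, 0, 6]]]}}

```text
time_s: 12.38
eef_pos: [0.5051, 0.2543, 0.2866]
ee_rot: [180.0, 0.0, -24.8]
wrist_force: [1.1, 0.2, 0.8]
width: 1.0
```

Emit:
{"op": "apply_moves", "data": {"steps": [[[0.0125, 0.0265, -0.001], [0, 0, 6]], [[0.0155, 0.025, -0.001], [0, 0, 6]], [[0.018, 0.0235, -0.001], [0, 0, 6]], [[0.0205, 0.0215, -0.001], [0, 0, 6]], [[0.0225, 0.019, 0], [0, 0, 6]]]}}

```text
time_s: 12.8
eef_pos: [0.5079, 0.1067, 0.291]
ee_rot: [-180.0, -0.0, -54.8]
wrist_force: [-0.1, 1.2, -0.3]
width: 0.999
```

Emit:
{"op": "apply_moves", "data": {"steps": [[[0.0245, 0.0165, 0], [0, 0, 6]], [[0.026, 0.014, 0], [0, 0, 6]], [[0.0275, 0.0115, 0], [0, 0, 6]], [[0.028, 0.0085, 0], [0, 0, 6]], [[0.029, 0.005, 0], [0, 0, 6.5]]], "jaw": 0.3, "newtons": 20}}

```text
time_s: 13.22
eef_pos: [0.5107, -0.0408, 0.2908]
ee_rot: [-180.0, -0.0, -85.3]
wrist_force: [1.1, 0.2, -0.1]
width: 0.651
```

```bash
python3 - <<'E'
from h import *
s=ctrl.observe();print(s['eef_pos'],s['ee_rot'])
for n in ['wrist','scene','top']:
    c=capture(n); 
    if n=='wrist': save(c,'wrist6')
    for l in ['lid_knob','lid_hinge','extractor']:
      for d in spot_point(l,n):
        p=w(c,d['position']);print(n,l,round(d['conf'],2),p.round(4),px(c,p).round().ravel())
E
```

```text
[ 0.51070462 -0.04084096  0.29082364] [-1.79998088e+02 -1.70179030e-03 -8.53128565e+01]
wrist lid_knob 0.66 [ 0.5139 -0.036   0.18  ] [312. 197.]
wrist lid_hinge 0.89 [ 0.6187 -0.028   0.1476] [313.  73.]
wrist extractor 0.98 [ 0.5938 -0.0295 -0.0015] [314. 110.]
scene lid_knob 0.7 [ 0.5097 -0.0375  0.1767] [257. 191.]
scene lid_hinge 0.56 [ 0.6151 -0.0275  0.1505] [295. 219.]
top lid_hinge 0.83 [ 0.6134 -0.0279  0.15  ] [362. 190.]
```

View pics/wrist6.png

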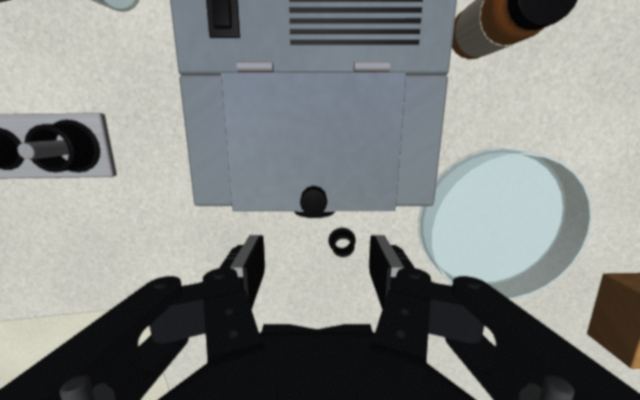

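Emit:
{"op": "apply_moves", "data": {"steps": [[[-0.003, 0, 0.03], [0, 0, 0]], [[0, 0, 0.03], [0, 0, 0]], [[0, 0, 0.03], [0, 0, 0]], [[0, 0, 0.024], [0, 0, 0]], [[0, 0, 0], [0, 0, 0]]]}}

```text
time_s: 14.23
eef_pos: [0.5078, -0.0365, 0.1722]
ee_rot: [179.6, -0.0, -85.0]
wrist_force: [-0.7, 0.6, 0.2]
width: 0.649
```

Emit:
{"op": "apply_moves", "data": {"steps": [[[0, 0, 0], [0, 0, 0]], [[0, 0, 0], [0, 0, 0]], [[0, 0, 0], [0, 0, 0]], [[0, 0, 0], [0, 0, 0]], [[0, 0, 0], [0, 0, 0]]], "jaw": -1}}

```text
time_s: 14.65
eef_pos: [0.5121, -0.0376, 0.1791]
ee_rot: [-179.8, -0.1, -85.0]
wrist_force: [2.7, -8.5, -0.7]
width: 0.272
```

Emit:
{"op": "apply_moves", "data": {"steps": [[[0, 0, 0], [0, 0, 0]], [[0, 0, 0], [0, 0, 0]], [[0, 0, 0], [0, 0, 0]], [[0, 0, 0], [0, 0, 0]], [[0, 0, 0], [0, 0, 0]]]}}

```text
time_s: 15.07
eef_pos: [0.5121, -0.0376, 0.1791]
ee_rot: [-179.8, -0.1, -85.0]
wrist_force: [3.0, -9.6, -1.3]
width: 0.271
```

```bash
python3 - <<'E'
from h import *
s=ctrl.observe();print(s['eef_pos'],s['ee_rot'],s['wrist_force'],s['width'])
c=capture('wrist');save(c,'wrist7')
# arc, rel to start, in tool y (=-ext x), tool z(=-up)
L,H=.104,.03
P=lambda t:np.array([-L*np.cos(t)+H*np.sin(t), L*np.sin(t)+H*np.cos(t)])
th=np.radians(np.linspace(0,95,21))
for i in range(20):
    d=P(th[i+1])-P(th[i]); print(np.degrees(th[i+1]).round(1),'ty',(-d[0]).round(4),'tz',(-d[1]).round(4))
E
```

```text
[ 0.51205987 -0.03764024  0.17906009] [-1.79810591e+02 -1.05197363e-01 -8.50071660e+01] [ 2.98729266 -9.57122522 -1.27681764] 0.27071181050574283
4.8 ty -0.0028 tz -0.0085
9.5 ty -0.0035 tz -0.0082
14.3 ty -0.0042 tz -0.0079
19.0 ty -0.0048 tz -0.0075
23.8 ty -0.0055 tz -0.0071
28.5 ty -0.006 tz -0.0066
33.2 ty -0.0066 tz -0.0061
38.0 ty -0.007 tz -0.0056
42.8 ty -0.0075 tz -0.005
47.5 ty -0.0079 tz -0.0043
52.2 ty -0.0082 tz -0.0037
57.0 ty -0.0085 tz -0.003
61.8 ty -0.0087 tz -0.0023
66.5 ty -0.0088 tz -0.0015
71.2 ty -0.0089 tz -0.0008
76.0 ty -0.009 tz -0.0
80.8 ty -0.0089 tz 0.0007
85.5 ty -0.0089 tz 0.0014
90.2 ty -0.0087 tz 0.0022
95.0 ty -0.0085 tz 0.0029
```

View pics/wrist7.png

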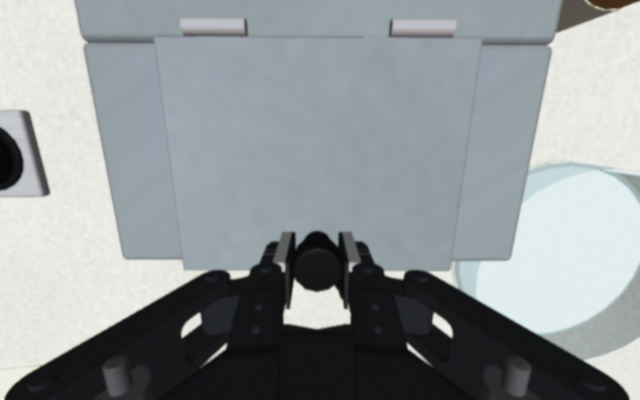

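The knob head is held between the pads, at wrist (317,262). Now I swing the lid up along the arc.

Emit:
{"op": "apply_moves", "data": {"steps": [[[0, -0.003, -0.009], [0, 0, 0]], [[0, -0.0035, -0.0085], [0, 0, 0]], [[0, -0.0045, -0.008], [0, 0, 0]], [[0, -0.005, -0.0075], [0, 0, 0]], [[0, -0.0055, -0.0075], [0, 0, 0]]]}}

```text
time_s: 15.53
eef_pos: [0.5317, -0.036, 0.2189]
ee_rot: [180.0, -0.1, -85.1]
wrist_force: [0.4, -8.8, -5.9]
width: 0.268
```

Emit:
{"op": "apply_moves", "data": {"steps": [[[0, -0.006, -0.007], [0, 0, 0]], [[0, -0.007, -0.0065], [0, 0, 0]], [[0, -0.007, -0.006], [0, 0, 0]], [[0, -0.0075, -0.005], [0, 0, 0]], [[0, -0.008, -0.0045], [0, 0, 0]]]}}

```text
time_s: 15.95
eef_pos: [0.5667, -0.0331, 0.248]
ee_rot: [179.9, -0.1, -85.1]
wrist_force: [-2.5, -6.9, -2.2]
width: 0.273
```

```bash
python3 - <<'E'
from h import *
s=ctrl.observe();print(s['eef_pos'],s['ee_rot'],s['wrist_force'],s['width'])
c=capture('wrist');save(c,'wrist8')
c=capture('scene');save(c,'scene8',(180,90,400,310),2.7)
E
```

```text
[ 0.5667085  -0.0331376   0.24797481] [ 1.79924079e+02 -1.07560523e-01 -8.50661645e+01] [-2.47971338 -6.85627444 -2.2007127 ] 0.2730142901961968
```

View pics/wrist8.png

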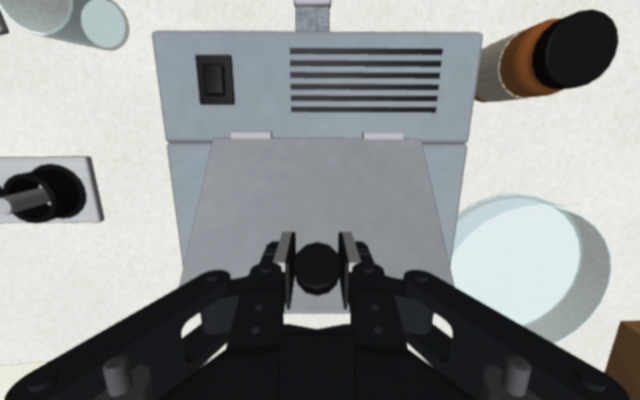

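View pics/scene8.png

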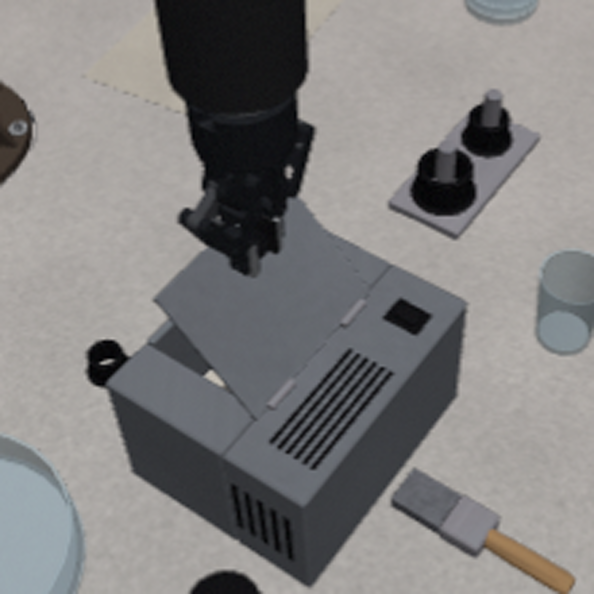

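Working: the lid is at about 45° and pivoting in the pads. I'll continue to just past upright.

Emit:
{"op": "apply_moves", "data": {"steps": [[[0, -0.0085, -0.004], [0, 0, 0]], [[0, -0.0085, -0.003], [0, 0, 0]], [[0, -0.009, -0.0025], [0, 0, 0]], [[0, -0.009, -0.0015], [0, 0, 0]], [[0, -0.009, -0.001], [0, 0, 0]]]}}

```text
time_s: 16.47
eef_pos: [0.6113, -0.0295, 0.261]
ee_rot: [-180.0, -0.1, -85.1]
wrist_force: [-3.2, -7.1, 1.4]
width: 0.266
```

Emit:
{"op": "apply_moves", "data": {"steps": [[[0, -0.009, 0], [0, 0, 0]], [[0, -0.009, 0.0005], [0, 0, 0]], [[0, -0.009, 0.0015], [0, 0, 0]], [[0, -0.009, 0.002], [0, 0, 0]], [[0, -0.0085, 0.003], [0, 0, 0]]]}}

```text
time_s: 16.88
eef_pos: [0.6572, -0.0257, 0.2554]
ee_rot: [-179.7, -0.2, -85.0]
wrist_force: [-0.8, -6.2, 7.2]
width: 0.268
```

```bash
python3 - <<'E'
from h import *
s=ctrl.observe();print(s['eef_pos'],s['ee_rot'],s['wrist_force'],s['width'])
c=capture('wrist');save(c,'wrist9')
c=capture('scene');save(c,'scene9',(180,90,400,310),2.7)
E
```

```text
[ 0.65720097 -0.02569156  0.25535662] [-1.79740872e+02 -1.52438401e-01 -8.50365479e+01] [-0.77011632 -6.18755931  7.21348301] 0.26768225906421406
```

View pics/wrist9.png

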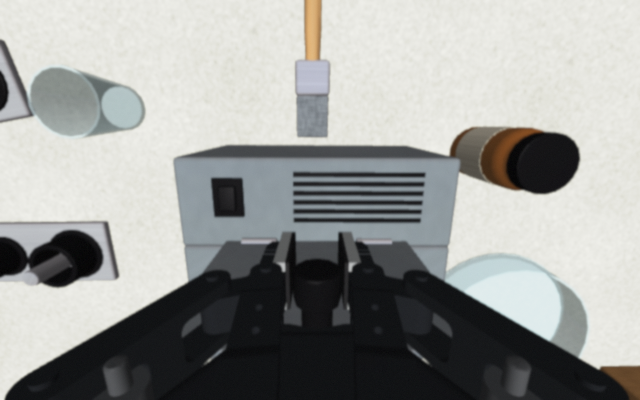

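View pics/scene9.png

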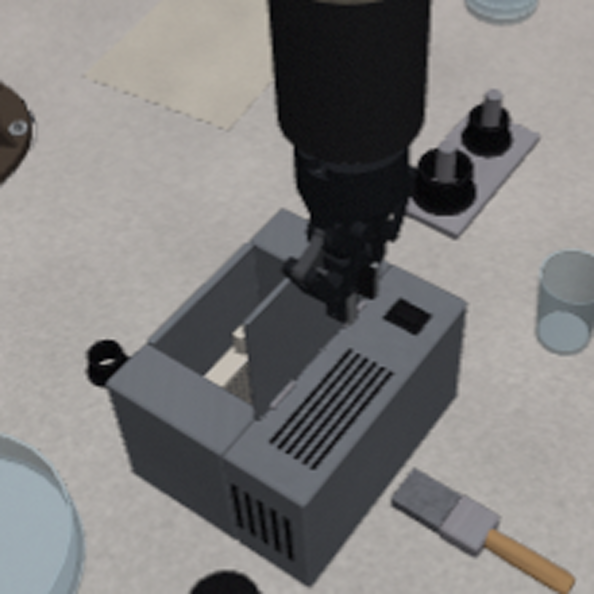

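Emit:
{"op": "apply_moves", "data": {"steps": [[[0, 0, 0], [0, 0, 0]], [[0, 0, 0], [0, 0, 0]], [[0, 0, 0], [0, 0, 0]], [[0, 0, 0], [0, 0, 0]], [[0, 0, 0], [0, 0, 0]]], "jaw": 0.2}}

```text
time_s: 17.4
eef_pos: [0.6556, -0.0236, 0.2517]
ee_rot: [-180.0, 0.0, -85.0]
wrist_force: [-0.4, -0.3, 0.5]
width: 0.601
```

Emit:
{"op": "apply_moves", "data": {"steps": [[[0, 0, -0.01], [0, 0, 0]], [[0, 0, -0.025], [0, 0, 0]], [[0, 0, -0.03], [0, 0, 0]], [[0, 0, -0.03], [0, 0, 0]], [[0, 0, -0.025], [0, 0, 0]]]}}

```text
time_s: 17.82
eef_pos: [0.6557, -0.0239, 0.3746]
ee_rot: [-179.9, -0.0, -85.0]
wrist_force: [0.1, 0.7, 0.6]
width: 0.598
```

```bash
python3 - <<'E'
from h import *
s=ctrl.observe();print(s['eef_pos'],s['ee_rot'],s['wrist_force'],s['width'])
for n in ['wrist','scene','top']:
    c=capture(n);save(c,n+'10')
    for l in ['filter','filter_tab','lid_knob','collar','lid_hinge','dish']:
      for d in spot_point(l,n):
        p=w(c,d['position']);print(n,l,round(d['conf'],2),p.round(4),px(c,p).round().ravel())
e=np.radians(5);print('tab exp',.592-.045*np.cos(e),-.0305-.045*np.sin(e))
E
```

```text
[ 0.6557493  -0.02391854  0.37457983] [-1.79888782e+02 -2.07433516e-02 -8.50137147e+01] [0.09060068 0.74169111 0.5891606 ] 0.5978771213107982
wrist filter_tab 0.94 [ 0.5507 -0.034   0.1334] [317. 249.]
wrist lid_knob 0.65 [ 0.6537 -0.0291  0.2602] [322. 203.]
wrist lid_knob 0.39 [ 0.6178 -0.0315  0.1479] [320. 206.]
wrist collar 0.8 [ 4.007e-01 -8.980e-02 -4.000e-04] [338. 291.]
wrist collar 0.74 [0.5021 0.3998 0.0116] [ 80. 225.]
wrist lid_hinge 0.71 [ 0.6229 -0.0285  0.1462] [318. 202.]
wrist lid_hinge 0.25 [0.5086 0.3526 0.0007] [110. 222.]
wrist dish 0.9 [ 0.4539 -0.3169 -0.0031] [455. 276.]
scene filter 0.48 [ 0.5473 -0.0335  0.02  ] [275. 238.]
scene filter_tab 0.79 [ 0.5553 -0.0408  0.1347] [272. 213.]
scene lid_knob 0.7 [ 0.6495 -0.0257  0.2554] [307. 196.]
scene collar 0.65 [0.5059 0.4022 0.0145] [361. 141.]
scene collar 0.61 [ 0.4031 -0.0851  0.0032] [222. 225.]
scene lid_hinge 0.84 [ 0.6122 -0.0284  0.1498] [294. 219.]
scene dish 0.59 [ 0.4503 -0.3184  0.0007] [161. 300.]
top filter 0.65 [ 0.5482 -0.0328  0.0193] [360. 219.]
top filter_tab 0.58 [ 0.5479 -0.0325  0.1351] [363. 216.]
top lid_knob 0.63 [ 0.6487 -0.0249  0.2582] [364. 168.]
top collar 0.69 [0.5046 0.4025 0.0124] [209. 231.]
top collar 0.57 [ 0.395  -0.0925 -0.0044] [379. 274.]
top lid_hinge 0.83 [ 0.6131 -0.027   0.1495] [361. 190.]
top dish 0.98 [ 0.447  -0.3131  0.0025] [457. 257.]
top dish 0.45 [ 0.5487 -0.0321  0.0193] [360. 219.]
tab exp 0.5471712385858715 -0.034422008423644616
```

View pics/top10.png

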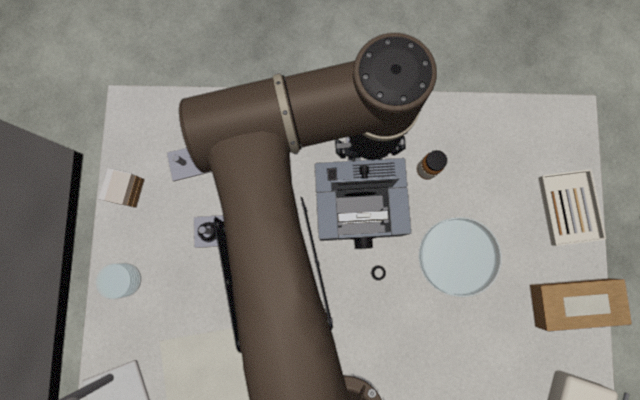

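View pics/scene10.png

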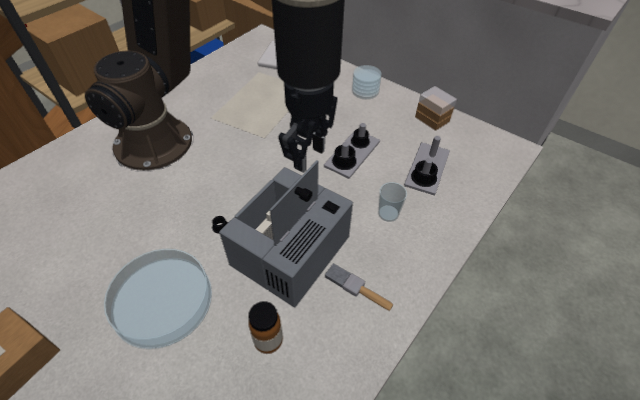

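```bash
python3 - <<'E'
from h import *
plan([0.549,-0.034,0.34],[180,0,-175],step=.035)
E
```

```text
t 18.8667 cur [ 0.6557 -0.0238  0.3713] [-180.      0.    -85.03] total [-0.1067 -0.0102 -0.0313] [-0.    0.   89.97] n 15
[[[0.0001, 0.0071, 0.0021], [-0.0, 0.0, 6.0]], [[0.0008, 0.0071, 0.0021], [-0.0, 0.0, 6.0]], [[0.0015, 0.007, 0.0021], [-0.0, 0.0, 6.0]], [[0.0023, 0.0068, 0.0021], [-0.0, 0.0, 6.0]], [[0.003, 0.0065, 0.002], [-0.0, 0.0, 6.0]]]
[[[0.0036, 0.0062, 0.0021], [-0.0, 0.0, 6.0]], [[0.0042, 0.0057, 0.0021], [-0.0, 0.0, 6.0]], [[0.0048, 0.0053, 0.0021], [-0.0, 0.0, 6.0]], [[0.0054, 0.0047, 0.0021], [-0.0, 0.0, 6.0]], [[0.0058, 0.0042, 0.0021], [-0.0, 0.0, 6.0]]]
[[[0.0062, 0.0035, 0.0021], [-0.0, 0.0, 6.0]], [[0.0066, 0.0028, 0.0021], [-0.0, 0.0, 6.0]], [[0.0068, 0.0022, 0.0021], [-0.0, 0.0, 6.0]], [[0.007, 0.0014, 0.002], [-0.0, 0.0, 6.0]], [[0.0071, 0.0007, 0.0021], [-0.0, 0.0, 6.0]]]
end [ 0.549 -0.034  0.34 ] [ 180.      0.   -175.03]
```

Emit:
{"op": "apply_moves", "data": {"steps": [[[0, 0.007, 0], [0, 0, 6]], [[0.001, 0.007, 0], [0, 0, 6]], [[0.0015, 0.007, 0], [0, 0, 6]], [[0.0025, 0.007, 0], [0, 0, 6]], [[0.003, 0.0065, 0], [0, 0, 6]]], "jaw": 0}}

```text
time_s: 19.28
eef_pos: [0.6197, -0.0276, 0.3713]
ee_rot: [180.0, 0.0, -115.3]
wrist_force: [0.7, 0.5, 0.1]
width: 0.503
```

Emit:
{"op": "apply_moves", "data": {"steps": [[[0.0035, 0.006, 0], [0, 0, 6]], [[0.004, 0.0055, 0], [0, 0, 6]], [[0.005, 0.0055, 0], [0, 0, 6]], [[0.0055, 0.0045, 0], [0, 0, 6]], [[0.006, 0.004, 0], [0, 0, 6]]]}}

```text
time_s: 19.7
eef_pos: [0.5844, -0.0313, 0.3714]
ee_rot: [-180.0, 0.0, -145.3]
wrist_force: [-0.3, 1.2, -0.1]
width: 0.501
```

Emit:
{"op": "apply_moves", "data": {"steps": [[[0.006, 0.0035, 0], [0, 0, 6]], [[0.0065, 0.003, 0], [0, 0, 6]], [[0.007, 0.002, 0], [0, 0, 6]], [[0.007, 0.0015, 0], [0, 0, 6]], [[0.007, 0.0005, 0], [0, 0, 6]]]}}

```text
time_s: 20.12
eef_pos: [0.549, -0.0347, 0.3714]
ee_rot: [180.0, 0.0, -175.3]
wrist_force: [-0.2, 0.7, -0.3]
width: 0.502
```

```bash
python3 - <<'E'
from h import *
s=ctrl.observe();print(s['eef_pos'],s['ee_rot'],s['wrist_force'],s['width'],s['qpos'])
for n in ['wrist','scene','top']:
    c=capture(n);save(c,n+'11')
    for l in ['filter','filter_tab','lid_knob']:
      for d in spot_point(l,n):
        p=w(c,d['position']);print(n,l,round(d['conf'],2),p.round(4),px(c,p).round().ravel())
E
```

```text
[ 0.54901808 -0.03473272  0.3714348 ] [ 1.79995980e+02  1.86502598e-02 -1.75328388e+02] [-0.23224717  0.68510707 -0.30796527] 0.5018345245164135 [ 1.67850982e+01  5.41206594e+00 -2.89540007e+00 -1.66329133e-05
 -8.16734555e+01 -1.21134836e+01]
wrist filter 0.69 [ 0.5531 -0.0371  0.0218] [315. 160.]
wrist filter_tab 0.64 [ 0.5532 -0.0341  0.13  ] [314. 173.]
wrist lid_knob 0.92 [ 0.6502 -0.0258  0.2603] [202. 200.]
scene filter 0.81 [ 0.5508 -0.034   0.0208] [276. 238.]
scene filter_tab 0.73 [ 0.5488 -0.0347  0.1334] [272. 211.]
scene lid_knob 0.91 [ 0.6483 -0.024   0.257 ] [307. 194.]
scene lid_knob 0.28 [0.5047 0.4023 0.0141] [360. 141.]
top filter 0.38 [ 0.5492 -0.0358  0.0157] [361. 219.]
top filter_tab 0.53 [ 0.5484 -0.0305  0.1336] [362. 215.]
```

View pics/wrist11.png

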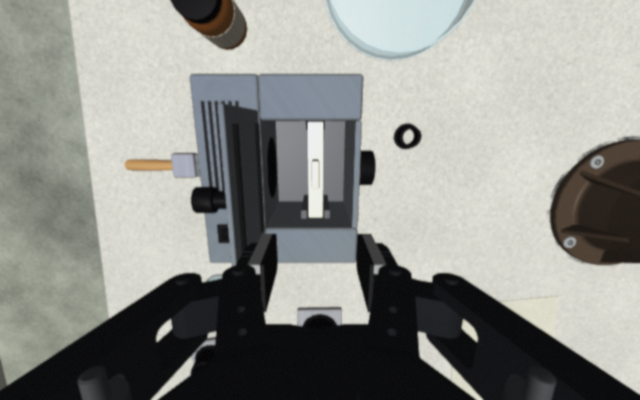

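Emit:
{"op": "apply_moves", "data": {"steps": [[[-0.0015, 0, 0.03], [0, 0, 0]], [[0, 0, 0.03], [0, 0, 0]], [[0, 0, 0.03], [0, 0, 0]], [[0, 0, 0.03], [0, 0, 0]], [[0, 0, 0.03], [0, 0, 0]]]}}

```text
time_s: 21.13
eef_pos: [0.5508, -0.0346, 0.2201]
ee_rot: [180.0, 0.0, -175.0]
wrist_force: [0.1, -0.1, -0.3]
width: 0.5
```

```bash
python3 - <<'E'
from h import *
s=ctrl.observe();print(s['eef_pos'],s['ee_rot'],s['wrist_force'],s['width'])
for n in ['wrist','scene']:
    c=capture(n);save(c,n+'12')
    for l in ['filter_tab']:
      for d in spot_point(l,n):
        p=w(c,d['position']);print(n,l,round(d['conf'],2),p.round(4),px(c,p).round().ravel())
E
```

```text
[ 0.5508146  -0.03461875  0.22012197] [ 1.79995883e+02  3.13994781e-02 -1.75008221e+02] [ 0.13664568 -0.0949606  -0.33476847] 0.50020020631464
wrist filter_tab 0.75 [ 0.5512 -0.0328  0.132 ] [317. 209.]
wrist filter_tab 0.45 [ 0.5955 -0.0306 -0.0044] [282. 176.]
scene filter_tab 0.61 [ 0.5533 -0.0376  0.1322] [273. 213.]
```

View pics/wrist12.png

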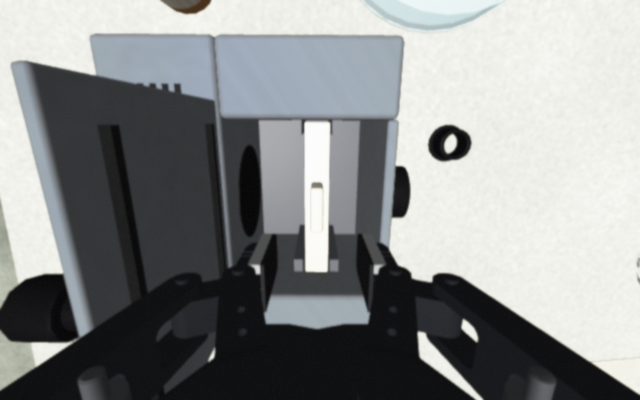

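The tab is centred between the jaws, at wrist (317,205), with the TCP over it. I'll descend 78 mm to TCP z≈0.142 and grip.

Emit:
{"op": "apply_moves", "data": {"steps": [[[0, 0, 0.025], [0, 0, 0]], [[0, 0, 0.025], [0, 0, 0]], [[0, 0, 0.018], [0, 0, 0]], [[0, 0, 0.01], [0, 0, 0]], [[0, 0, 0], [0, 0, 0]]]}}

```text
time_s: 21.75
eef_pos: [0.5511, -0.0345, 0.1432]
ee_rot: [-180.0, -0.0, -175.0]
wrist_force: [-0.5, -0.2, 1.2]
width: 0.501
```

Emit:
{"op": "apply_moves", "data": {"steps": [[[0, 0, 0], [0, 0, 0]], [[0, 0, 0], [0, 0, 0]], [[0, 0, 0], [0, 0, 0]], [[0, 0, 0], [0, 0, 0]], [[0, 0, 0], [0, 0, 0]]], "jaw": -1, "newtons": 60}}

```text
time_s: 22.17
eef_pos: [0.5522, -0.0344, 0.1453]
ee_rot: [180.0, 0.2, -175.0]
wrist_force: [-0.8, 0.5, 7.5]
width: 0.096
```

Emit:
{"op": "apply_moves", "data": {"steps": [[[0, 0, 0], [0, 0, 0]], [[0, 0, 0], [0, 0, 0]], [[0, 0, 0], [0, 0, 0]], [[0, 0, 0], [0, 0, 0]], [[0, 0, 0], [0, 0, 0]]]}}

```text
time_s: 22.58
eef_pos: [0.5522, -0.0344, 0.1453]
ee_rot: [180.0, 0.2, -175.0]
wrist_force: [-0.2, 0.1, 7.6]
width: 0.097
```

```bash
python3 - <<'E'
from h import *
s=ctrl.observe();print(s['eef_pos'],s['ee_rot'],s['wrist_force'],s['width'])
c=capture('wrist');save(c,'wrist13')
c=capture('scene');save(c,'scene13',(180,90,400,310),2.7)
E
```

```text
[ 0.55223084 -0.03440535  0.14529999] [ 179.99899198    0.20231733 -174.99812015] [-0.2382021   0.11902561  7.63377588] 0.09664999742032034
```

View pics/wrist13.png

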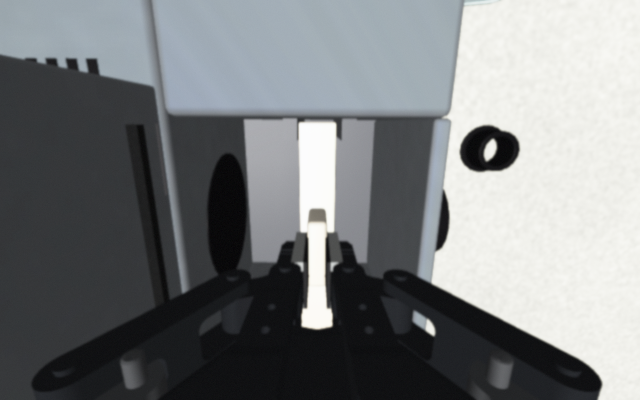

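View pics/scene13.png

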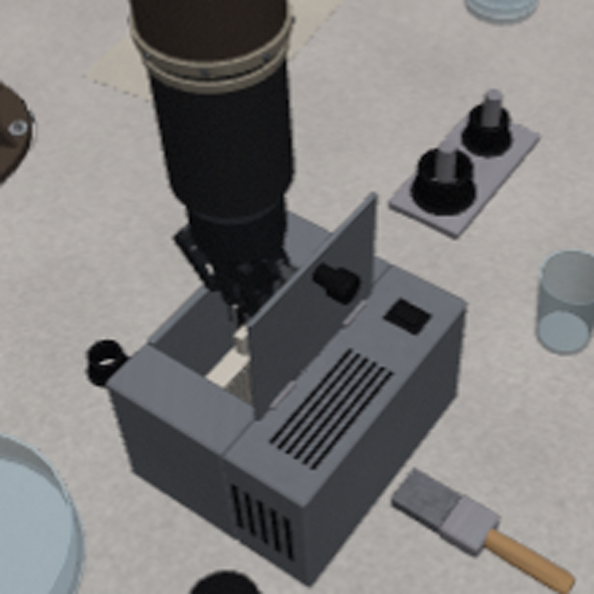

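Emit:
{"op": "apply_moves", "data": {"steps": [[[0, 0, -0.005], [0, 0, 0]], [[0, 0, -0.01], [0, 0, 0]], [[0, 0, -0.015], [0, 0, 0]], [[0, 0, -0.02], [0, 0, 0]], [[0, 0, -0.02], [0, 0, 0]]]}}

```text
time_s: 23.1
eef_pos: [0.5505, -0.0347, 0.2146]
ee_rot: [-180.0, -0.0, -175.0]
wrist_force: [0.9, -0.4, -0.7]
width: 0.097
```

Emit:
{"op": "apply_moves", "data": {"steps": [[[0, 0, -0.02], [0, 0, 0]], [[0, 0, -0.02], [0, 0, 0]], [[0, 0, -0.02], [0, 0, 0]], [[0, 0, -0.02], [0, 0, 0]], [[0, 0, -0.02], [0, 0, 0]]]}}

```text
time_s: 23.52
eef_pos: [0.5505, -0.0347, 0.3153]
ee_rot: [180.0, 0.0, -175.0]
wrist_force: [0.9, 0.2, -1.4]
width: 0.097
```

Emit:
{"op": "apply_moves", "data": {"steps": [[[0, 0, -0.01], [0, 0, 0]], [[0, 0, 0], [0, 0, 0]], [[0, 0, 0], [0, 0, 0]], [[0, 0, 0], [0, 0, 0]], [[0, 0, 0], [0, 0, 0]]]}}

```text
time_s: 23.93
eef_pos: [0.5502, -0.0346, 0.3218]
ee_rot: [-180.0, -0.1, -175.0]
wrist_force: [-0.4, -0.1, -2.2]
width: 0.094
```

```bash
python3 - <<'E'
from h import *
s=ctrl.observe();print(s['eef_pos'],s['ee_rot'],s['wrist_force'],s['width'])
for n in ['wrist','scene','top']:
    c=capture(n);save(c,n+'14')
    for l in ['filter','filter_tab','dish','lid_knob']:
      for d in spot_point(l,n):
        p=w(c,d['position']);print(n,l,round(d['conf'],2),p.round(4),px(c,p).round().ravel())
plan([0.448,-0.314,0.33],[180,0,-175],step=.025)
E
```

```text
[ 0.55023765 -0.03460885  0.32182967] [-1.79997605e+02 -1.41689406e-01 -1.75038374e+02] [-0.43225441 -0.10724522 -2.18491963] 0.09405083402813383
wrist filter 0.92 [ 0.5528 -0.0363  0.2004] [315. 194.]
wrist filter_tab 0.96 [ 0.551  -0.0347  0.3082] [317. 246.]
wrist lid_knob 0.89 [ 0.653  -0.0266  0.2562] [175. 215.]
scene filter 0.96 [ 0.5464 -0.0329  0.1957] [269. 192.]
scene filter_tab 0.58 [ 0.5538 -0.0364  0.3092] [266. 158.]
scene dish 0.72 [ 0.4468 -0.3168  0.0006] [161. 299.]
scene dish 0.57 [ 0.5534 -0.038   0.3073] [266. 159.]
scene dish 0.44 [0.5041 0.4029 0.0117] [360. 141.]
scene lid_knob 0.6 [ 0.6496 -0.0246  0.2544] [307. 196.]
top dish 0.73 [ 0.4503 -0.3128  0.0008] [456. 256.]
t 24.6833 cur [ 0.5509 -0.0346  0.3233] [ 180.      0.   -175.03] total [-0.1029 -0.2794  0.0067] [ 0.    0.   -0.03] n 15
[[[0.0084, -0.018, -0.0004], [0.0, 0.0, -0.0]], [[0.0085, -0.0179, -0.0005], [0.0, 0.0, -0.0]], [[0.0084, -0.018, -0.0004], [0.0, 0.0, -0.0]], [[0.0085, -0.018, -0.0005], [0.0, 0.0, -0.0]], [[0.0084, -0.0179, -0.0004], [0.0, 0.0, -0.0]]]
[[[0.0085, -0.018, -0.0005], [0.0, 0.0, -0.0]], [[0.0084, -0.018, -0.0004], [0.0, 0.0, -0.0]], [[0.0085, -0.0179, -0.0005], [0.0, 0.0, -0.0]], [[0.0084, -0.018, -0.0004], [0.0, 0.0, -0.0]], [[0.0085, -0.0179, -0.0005], [0.0, 0.0, -0.0]]]
[[[0.0084, -0.018, -0.0004], [0.0, 0.0, -0.0]], [[0.0085, -0.018, -0.0004], [0.0, 0.0, -0.0]], [[0.0084, -0.0179, -0.0005], [0.0, 0.0, -0.0]], [[0.0084, -0.018, -0.0004], [0.0, 0.0, -0.0]], [[0.0085, -0.018, -0.0005], [0.0, 0.0, -0.0]]]
end [ 0.448 -0.314  0.33 ] [ 180.      0.   -175.03]
```

View pics/scene14.png

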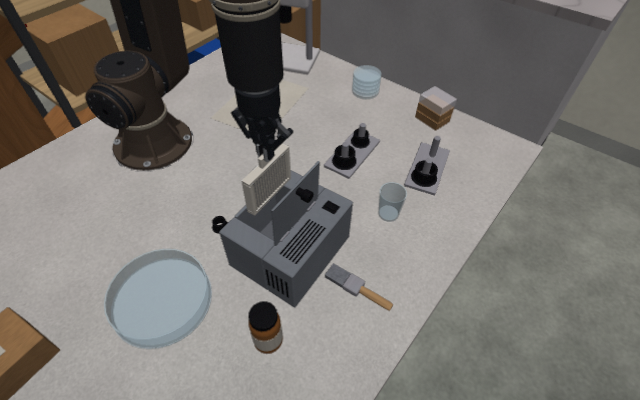

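View pics/wrist14.png

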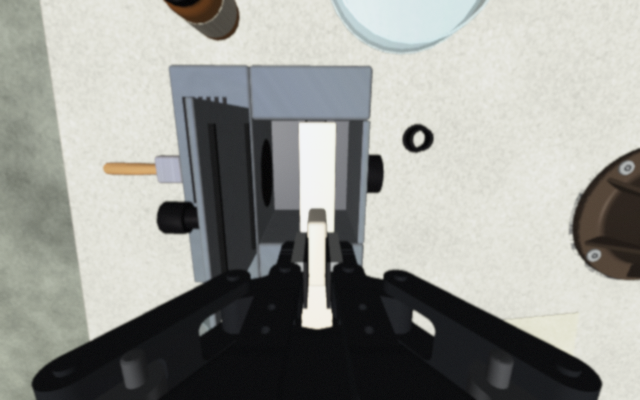

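The filter is drawn out upright, with its underside at about 0.197. I'll carry it over the dish.

Emit:
{"op": "apply_moves", "data": {"steps": [[[0.004, -0.01, 0], [0, 0, 0]], [[0.008, -0.018, 0], [0, 0, 0]], [[0.009, -0.02, 0], [0, 0, 0]], [[0.009, -0.02, 0], [0, 0, 0]], [[0.009, -0.02, 0], [0, 0, 0]]]}}

```text
time_s: 25.1
eef_pos: [0.519, -0.1267, 0.3234]
ee_rot: [-180.0, 0.0, -175.0]
wrist_force: [0.6, -1.2, -1.5]
width: 0.096
```

Emit:
{"op": "apply_moves", "data": {"steps": [[[0.009, -0.02, 0], [0, 0, 0]], [[0.009, -0.02, 0], [0, 0, 0]], [[0.009, -0.02, 0], [0, 0, 0]], [[0.009, -0.02, 0], [0, 0, 0]], [[0.009, -0.02, 0], [0, 0, 0]]]}}

```text
time_s: 25.52
eef_pos: [0.4827, -0.2304, 0.3235]
ee_rot: [-180.0, 0.0, -175.0]
wrist_force: [0.7, -1.0, -0.5]
width: 0.094
```

Emit:
{"op": "apply_moves", "data": {"steps": [[[0.009, -0.02, 0], [0, 0, 0]], [[0.009, -0.02, 0], [0, 0, 0]], [[0.009, -0.018, 0], [0, 0, 0]], [[0.009, -0.014, 0], [0, 0, 0]], [[0.006, -0.01, 0], [0, 0, 0]]]}}

```text
time_s: 25.93
eef_pos: [0.4476, -0.316, 0.3233]
ee_rot: [-180.0, -0.0, -175.1]
wrist_force: [-0.4, 0.5, -0.6]
width: 0.093
```

```bash
python3 - <<'E'
from h import *
s=ctrl.observe();print(s['eef_pos'],s['ee_rot'],s['wrist_force'],s['width'])
for n in ['wrist','scene','top']:
    c=capture(n);save(c,n+'15')
    for l in ['filter','filter_tab','dish']:
      for d in spot_point(l,n):
        p=w(c,d['position']);print(n,l,round(d['conf'],2),p.round(4),px(c,p).round().ravel())
E
```

```text
[ 0.447649   -0.3159804   0.32331588] [-1.79995390e+02 -1.43599929e-02 -1.75090688e+02] [-0.44582521  0.51545301 -0.57331524] 0.09256645296029013
wrist filter 0.8 [ 0.4469 -0.3193  0.1988] [319. 192.]
wrist filter_tab 0.79 [ 0.4472 -0.3158  0.3095] [319. 247.]
scene filter 0.46 [ 0.4493 -0.3197  0.0009] [160. 300.]
scene filter_tab 0.63 [ 0.447  -0.3178  0.3091] [110. 219.]
scene dish 0.56 [ 0.4473 -0.3142 -0.0015] [162. 298.]
scene dish 0.16 [7.165e-01 2.273e-01 3.000e-04] [387. 213.]
top dish 0.31 [ 7.020e-01 -2.267e-01 -4.000e-04] [426. 170.]
```

View pics/scene15.png

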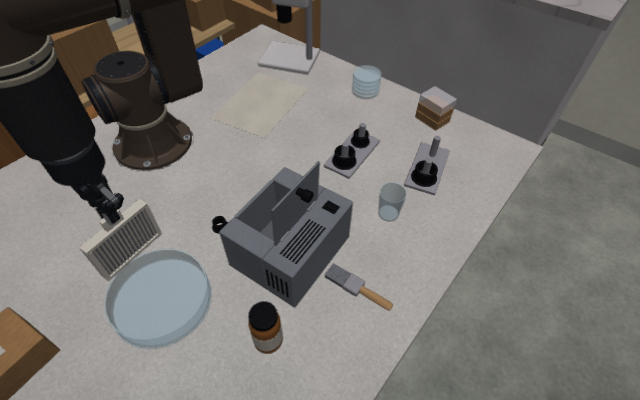

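It is over the middle of the dish. I'll lower it to about 0.12 for dust catching, settle and check.

Emit:
{"op": "apply_moves", "data": {"steps": [[[0, 0, 0.01], [0, 0, 0]], [[0, 0, 0.02], [0, 0, 0]], [[0, 0, 0.02], [0, 0, 0]], [[0, 0, 0.015], [0, 0, 0]], [[0, 0, 0.005], [0, 0, 0]]]}}

```text
time_s: 26.95
eef_pos: [0.4474, -0.3137, 0.25]
ee_rot: [179.9, -0.2, -175.0]
wrist_force: [-0.7, 0.5, -1.7]
width: 0.096
```

Emit:
{"op": "apply_moves", "data": {"steps": [[[0, 0, 0], [0, 0, 0]], [[0, 0, 0], [0, 0, 0]], [[0, 0, 0], [0, 0, 0]], [[0, 0, 0], [0, 0, 0]], [[0, 0, 0], [0, 0, 0]]]}}

```text
time_s: 27.37
eef_pos: [0.4491, -0.3146, 0.2542]
ee_rot: [-180.0, 0.1, -175.0]
wrist_force: [0.3, -0.3, -0.9]
width: 0.093
```

```bash
python3 - <<'E'
from h import *
s=ctrl.observe();print(s['eef_pos'],s['ee_rot'],s['wrist_force'],s['width'],abs(s['dq']).max())
for n in ['wrist','scene','top']:
    c=capture(n);save(c,n+'16')
    for l in ['filter','dish','collar','lid_knob','brush','solvent','beaker']:
      for d in spot_point(l,n)[:3]:
        p=w(c,d['position']);print(n,l,round(d['conf'],2),p.round(4))
E
```

```text
[ 0.4491     -0.31458508  0.2541756 ] [-1.79966365e+02  7.76523497e-02 -1.75024190e+02] [ 0.31397968 -0.31649378 -0.86478503] 0.09304480505233584 0.14431055076066848
wrist filter 0.88 [ 0.4481 -0.3185  0.1274]
wrist solvent 0.59 [ 0.7028 -0.2283 -0.0038]
wrist solvent 0.21 [ 0.4519 -0.312   0.2407]
scene filter 0.87 [ 0.4448 -0.3117  0.1293]
scene dish 0.71 [ 0.4481 -0.3183  0.0018]
scene collar 0.7 [0.5065 0.4046 0.0137]
scene collar 0.65 [ 0.4473 -0.3151  0.1288]
scene collar 0.5 [ 0.4044 -0.0867  0.001 ]
scene lid_knob 0.49 [0.5038 0.4027 0.0115]
scene brush 0.57 [ 0.7888 -0.0085  0.0052]
scene solvent 0.59 [ 0.703  -0.2295 -0.0021]
scene beaker 0.59 [0.5041 0.4026 0.0121]
scene beaker 0.58 [7.174e-01 2.247e-01 1.000e-04]
top filter 0.26 [0.5064 0.3518 0.0017]
top dish 0.6 [0.5041 0.4017 0.0103]
top collar 0.71 [0.5051 0.4053 0.014 ]
top collar 0.66 [ 0.3949 -0.087  -0.0005]
top lid_knob 0.92 [ 0.6516 -0.0284  0.2554]
top brush 0.86 [ 0.7843 -0.0065 -0.0058]
top solvent 0.89 [ 0.705  -0.2264 -0.0016]
top beaker 0.76 [ 0.7187  0.2287 -0.0013]
```

View pics/scene16.png

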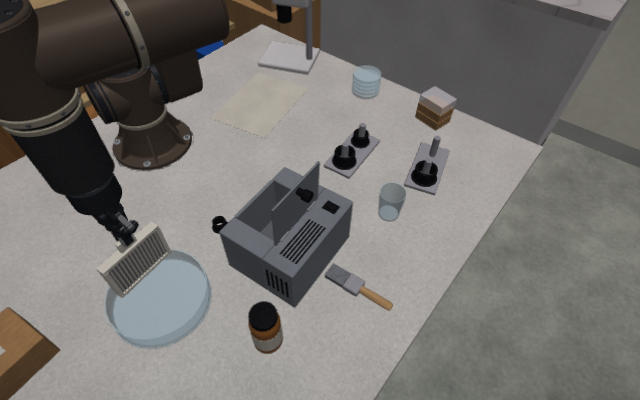

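View pics/wrist16.png

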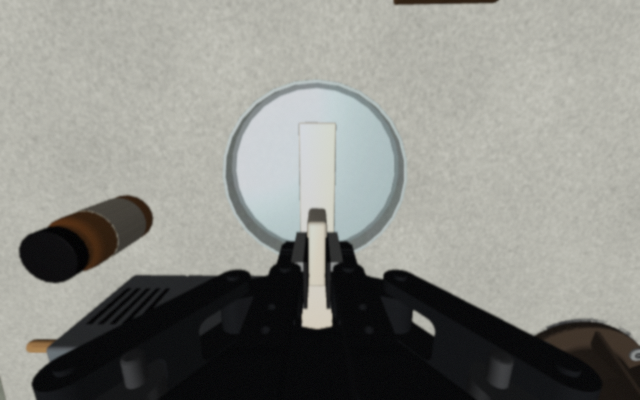

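The filter hangs upright about 128 mm up over the dish middle. The lid is open, the collar is on the post, and the bystanders are where they were. I'm handing the job in.

```bash
python3 -c "
from h import *
print(ctrl.close_job())"
```

```text
the job is handed in; nothing more can be done
None
```

I did all three steps and handed the job in at about 27.5 s, with the gripper still holding the filter. No verdict is reported. I took the stand at y ≈ 0.35 as the one meant, since it is the farther right of the two.

- **Collar:** the larger collar, from the lid, sits flat and let go on the free post of that stand. Its measured position is within about 3 mm of the post's axis, and its underside is on the plate.
- **Lid:** raised by its knob to about 95° and left standing there.
- **Filter:** drawn straight up and now held upright within about 4 mm of the dish's middle. Its underside is about 128 mm above the bench, well clear of the glass. The arm was practically still at the last check.
- **Bystanders:** the brush, amber jar and beaker measure within about 5 mm of where they started.

At the last check the networks also gave a few wrong detections, such as "filter", "beaker" and "dish" on the stand. I discarded them after comparing with the pictures.

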